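# Seat a taper-shank drill chuck in a spindle with a mallet

### The job

Fit the drill chuck to the spindle: lift it out of its cradle and push its tapered shank into the spindle bore by hand only until it sticks, with its collar still a few millimetres off the spindle nose, and let go. Then take the soft-faced mallet and tap the front of the chuck, gently because the spindle runs in bearings, until the collar sits right against the nose and the taper alone holds it. Finally lay the mallet back on its rest and leave everything else on the bench alone.

Things in the scene. Friction and masses are not known exactly. Their poses are not given: they have to be found in the camera images.
- spindle: Fixed spindle unit, z up. Its x axis is the level bore axis, 110 mm above the bench, pointing into the bore, which opens to -x. Origin on the bench below the bore's mouth. Steel nose 40 mm in diameter, stands 26 mm out of the aluminium housing (x = 26 to 156 mm, 72 mm wide, top 146 mm above the bench); pulley behind to x = 206 mm; foot plate 130 mm wide under the housing.
- mouth (a point): Centre of the bore's mouth in the flat face of the spindle nose; axes as spindle. Tapered bore 18 mm wide at the mouth, narrowing 1:20, 58 mm deep. The shank slides in freely until the collar is about 7 mm off this face; then it grips and stays where it is let go, resisting roughly 2 N more per mm; some 12 to 20 N on the front bring the collar against the face, a hard stop.
- chuck: Loose steel drill chuck with tapered shank, 0.5 kg, 130 mm long, starts level in the cradle, axis 58 mm above the bench. Origin on its axis in the rear face of its collar; x along the shank to its thin end at x = 54 mm. Shank 18.4 mm thick at the collar, 15.8 mm at the end. Collar 32 mm in diameter to x = -10 mm, body 38 mm from x = -10 to -62 mm, then a cone to the front.
- chuck_grip (a point): Point on the chuck's axis in the middle of its 38 mm body, 32 mm from chuck on the side away from the shank: grasp here from above, fingers across the diameter (closing along y). Axes as chuck.
- chuck_front (a point): Centre of the chuck's flat front end (23 mm in diameter), where it is tapped; on its axis, 76 mm from chuck, away from the shank. Axes as chuck.
- cradle: Fixed cradle for the chuck: plate 130 x 70 x 10 mm with two white V supports, under the front of the chuck body (x = -58 mm, 10 mm long) and under the shank (x = 34 mm, 12 mm long); between them fingers have free room down to 10 mm above the bench. Origin on the bench below chuck's starting place; x along the shank.
- mallet: Loose soft-faced mallet, 0.35 kg, starts level on its rest. Origin at the centre of the head; y along the head, 84 mm long and 32 mm in diameter, white faces at y = -42 and 42 mm. Wooden handle to -x: 20 mm wide (y) and 24 mm high from x = -16 to -115 mm, then 23 by 28 mm to x = -215 mm. Origin and handle axis start 55 mm above the bench.
- mallet_grip (a point): Point on the mallet's handle axis 45 mm from the head's centre, between the rest's V support and its fork: grasp here from above across the 20 mm width (closing along y). Axes as mallet.
- mallet_rest: Fixed rest: plate 215 x 60 mm with a split V (two prongs at y = -19 and 19 mm, 10 mm wide, x = -22 to 22 mm) under the head's steel middle, the handle between them, and an open-topped fork, 14 mm long, that carries the handle at x = -150 mm between cheeks 32 mm apart. Origin on the bench below the place of the mallet head's centre; x as the mallet's x.
- bearing: Ball bearing lying on the bench, 52 mm in diameter, 15 mm high. Origin at the centre of its underside. Leave alone.
- cartridge: White grease cartridge standing on the bench, 42 mm in diameter, 135 mm high. Origin at the centre of its underside. Leave alone.
- drift_key: Flat steel drift key lying on the bench, 150 mm long, 22 mm wide, 6 mm thick. Origin on its underside near the middle. Leave alone.
There are look-alikes about, which are no part of the job. What is shaped like the mallet but turquoise is not meant.

How it is judged:
By the outcome, as a careful person would: the job done as asked, in the order asked, and still so for the second after the job is handed in, with the robot touching nothing.
It also fails if it takes over 64 s, if anything falls off the work surface, if the arm or the gripper's body presses on something with over 40 N, if the wrist force passes 120 N, or if a joint passes its speed limit or range.

### The arm

A 7-joint arm with a two-finger parallel gripper is mounted at the origin on the work surface. World frame = base frame: x ahead of the robot, y to its left, z up, the work surface at z = 0. Lengths are in m, angles in degrees, forces in N, time in s.
With the tool pointing down it reaches from about 0.4 to 0.9 m from the base axis. Payload 5.6 kg.
Tool frame: the origin (TCP) lies on the centre line of the jaws, within the pads' length; the fingertips stand 8 mm ahead of it and the grasp point (between the pads) lies 11 mm behind it (ctrl.tcp_to_tips is the distance from the TCP to the fingertips, in m); x points along the fingers, y is the direction in which the jaws open and shut, and the axes are right-handed (so a half turn about x gives the same grasp; the last joint's range is limited). The gripper opens to 92 mm and grips with 3 to 60 N. Pads are 20 mm wide; open, the fingers measure 128 mm over their backs; the gripper's body (75 mm by 189 mm) begins 69 mm behind the grasp point.
Start: joints at [62.968, 26.786, -0.665, 91.828, 0.344, 61.387, -3.226], TCP at [0.27, -0.591, 0.223] pointing down, gripper open.
Joint ranges: [-144.91, 144.91], [-17.63, 115.5], [-89.93, 88.59], [15.96, 139.68], [-74.01, 254.01], [8.47, 105.57], [-167.45, 167.45]. Speed limits (degrees/s): [147.25, 147.25, 180, 180, 180, 180, 180].

### API

Orientations are given as [roll, pitch, yaw] about the fixed x, y, z axes, in that order (R = Rz(yaw) Ry(pitch) Rx(roll)).
In Python, from rig import ctrl, viewer gives the robot as it stands.
- The arm moves only by the shell command python3 -m handwheel 'ROWS' [FORCE]. ROWS is JSON, a list of rows, each a list of 7 numbers: the shift along the tool's x, y, z in mm, then the turn, a rotation vector about the tool's x, y, z in degrees, then the closure, from 0 (fully open) to 1 (shut). A call has 1 to 10 rows; each row is the pose to reach, as a shift and turn from the pose commanded when the call began, along the tool's axes at that moment; what a row does not reach only later rows make up. A row lasts 1/8 s, in which the tool goes at most 62.5 mm and 10.7 degrees, less where a joint would pass 70% of its speed; a pose out of reach is approached as far as the arm can. A call with a gripper value outside its range is refused whole. The fingers move at their own pace and stop on an object; FORCE is the grip in N (left out, the last holds). Time passes only in rows, so rows that repeat a pose let the fingers close. It gives the time, the measured TCP pose, the force and the opening at its end, in the units of the state.
- ctrl.get_obs(): the state, without advancing time (a new reading comes with each control period).
- viewer.camera(name): name is "scene" or "top"; returns the picture (480x640x3 uint8, red, green, blue); there is no depth.
- viewer.calibration(name): a dict with "fx", "fy", "cx", "cy" (pixels), "pose" (4x4, takes a point from camera to world coordinates). Camera axes: x right, y down, z forward; pixel columns grow to the right and rows downward; lengths in m; the calibration is good to about 2 mm. A picture is of the moment at which its call begins. calibration takes no time and is no camera call.
- ctrl.finish_job(): hands the job in, once; it reports no verdict.
Trained networks look in the newest picture that a camera, given by its name, has taken for a name from the list of things; names that differ only in an ending like _2 or _b are one class to them, and where a whole thing is asked for, a point or a joint stands for the part that bears it (a point fixed in the world has none). Each returns a list of dicts, best first, with "score" (0 to 1); they miss things now and then, are a little off and sometimes report something else, mostly with a low value. They report only what shows in the picture. A call takes as long as a camera call. They do not tell look-alikes from the thing itself.
- viewer.masks_of(query, camera): "mask" (480x640 bool, what is visible of it) and "point" ([column, row] in pixels, amid what is visible of it).
The state is a dict: "clock": time; "joint_pos": joint angles; "qvel": joint speeds; "joint_efforts": joint torques, N m; "tool_pos": TCP position; "orientation": TCP orientation; "force": force on the tool from outside, world axes, zero at the start; "wrist_torque": the same for the moment, N m; "gripper_width": finger opening in m.
Only numpy, scipy, OpenCV 4.12 (cv2) and the standard library are available. Lean on these libraries where they do the work, as an engineer would, in place of code of your own. Each camera call takes 0.05 s, during which the arm holds its last target.

## Working session

There is one attempt and no reset: what is moved stays moved. The work goes in short steps, Python scripts to look and compute and a shell command to move; the robot and the scene stay as the last step left them, time stands still between calls to the robot, and variables do not carry over. Pictures are saved under pics/ and viewed, and the job is handed in when it is done.

```bash
ls -la; mkdir -p pics; python3 - <<'E'
from rig import ctrl, viewer
import cv2,numpy as np
o=ctrl.get_obs()
for k,v in o.items(): print(k,np.round(v,4).tolist())
for n in("scene","top"):
    im=viewer.camera(n); cv2.imwrite(f"pics/{n}0.png",im[:,:,::-1])
    c=viewer.calibration(n); print(n,c["fx"],c["fy"],c["cx"],c["cy"]); print(np.round(c["pose"],4))
E
```

```text
total 12
drwxr-xr-x  3 agent agent 4096 Dec  6 21:50 .
drwxr-xr-x 23 root  root  4096 Dec  6 21:50 ..
drwxr-xr-x  2 agent agent 4096 Dec  6 21:50 pics
clock 0.0
joint_pos [62.9681, 26.8365, -0.6645, 91.8811, 0.3449, 61.3856, -3.2251]
qvel [-0.0259, 0.0324, 0.0298, -0.0428, 0.0168, -0.0698, -0.016]
joint_efforts [-0.0005, -52.0577, -0.0128, -24.3755, -0.0566, 0.0175, 0.0001]
tool_pos [0.2699, -0.5907, 0.2216]
orientation [-85.3396, 89.8988, 119.2259]
force [-0.3974, -0.0175, -0.3211]
wrist_torque [0.003, 0.0246, -0.0578]
gripper_width 0.092
scene 433.87620243018944 433.87620243018944 315.78571812243337 232.30364543575135
[[-0.4153  0.5477 -0.7263  1.2289]
 [ 0.9097  0.2472 -0.3337  0.3481]
 [-0.0032 -0.7993 -0.6009  0.6336]
 [ 0.      0.      0.      1.    ]]
top 515.7413423090152 515.7413423090152 310.7336672601872 230.26962732426855
[[ 0.022  -0.9854  0.1689  0.3542]
 [-0.9997 -0.0226 -0.0017  0.0581]
 [ 0.0055 -0.1688 -0.9856  1.3322]
 [ 0.      0.      0.      1.    ]]
```

View pics/scene0.png

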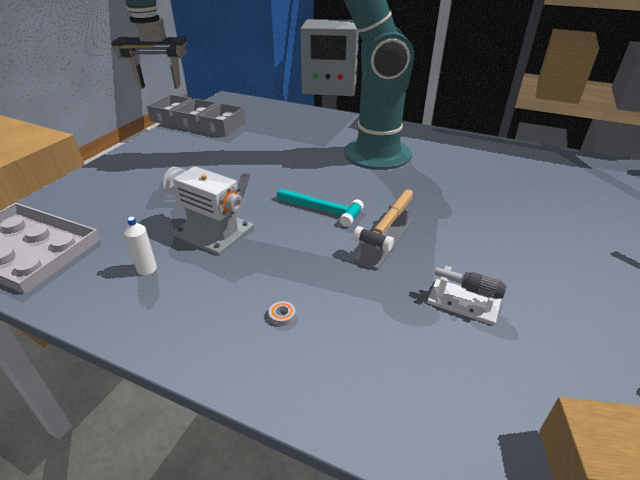

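View pics/top0.png

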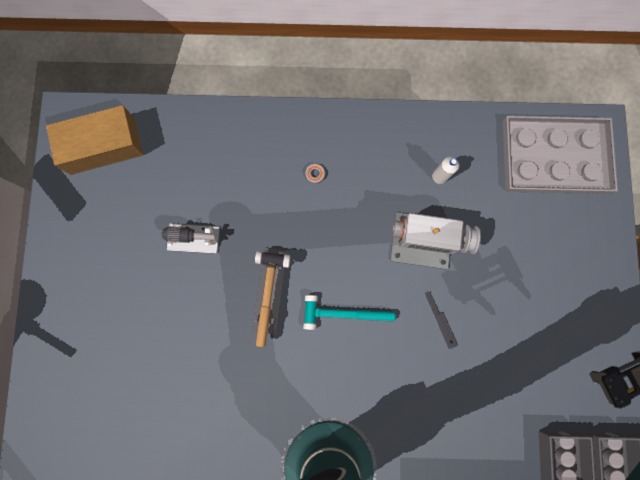

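```bash
cat > h.py <<'E'
from rig import ctrl, viewer
import cv2,numpy as np
from scipy.spatial.transform import Rotation as R
def K(n):
    c=viewer.calibration(n); return np.array([[c["fx"],0,c["cx"]],[0,c["fy"],c["cy"]],[0,0,1]]),np.array(c["pose"])
def proj(n,P):
    k,T=K(n); P=np.atleast_2d(P); q=(P-T[:3,3])@T[:3,:3]; q=q@k.T; return q[:,:2]/q[:,2:]
def ray(n,uv,z):
    k,T=K(n); d=T[:3,:3]@np.linalg.solve(k,[uv[0],uv[1],1]); o=T[:3,3]; return o+d*(z-o[2])/d[2]
def tri(uvs):
    A=np.zeros((3,3));b=np.zeros(3)
    for n,uv in uvs.items():
        k,T=K(n); d=T[:3,:3]@np.linalg.solve(k,[uv[0],uv[1],1]); d/=np.linalg.norm(d); M=np.eye(3)-np.outer(d,d); A+=M;b+=M@T[:3,3]
    return np.linalg.solve(A,b)
def crop(n,im,name,u0,v0,w,h,s):
    c=im[v0:v0+h,u0:u0+w,::-1]; cv2.imwrite(name,cv2.resize(c,None,fx=s,fy=s,interpolation=cv2.INTER_CUBIC))
E
python3 - <<'E'
from h import *
ims={n:viewer.camera(n) for n in("scene","top")}
np.savez("m0.npz",**ims)
out={}
for n in ims:
    for q in("spindle","chuck","mallet","mallet_rest","cradle","chuck_front","bearing","cartridge","drift_key"):
        for i,r in enumerate(viewer.masks_of(q,n)[:3]):
            ys,xs=np.nonzero(r["mask"]); out[f"{n}_{q}_{i}"]=r["mask"]
            print(n,q,i,round(r["score"],2),np.round(r["point"],1),len(xs),(xs.min(),xs.max(),ys.min(),ys.max()) if len(xs) else "")
np.savez("masks0.npz",**out)
crop("top",ims["top"],"pics/t1.png",150,210,160,145,5)
crop("top",ims["top"],"pics/t2.png",380,190,120,100,6)
crop("scene",ims["scene"],"pics/s2.png",150,160,110,95,7)
crop("scene",ims["scene"],"pics/s1.png",340,180,180,150,4)
E
```

```text
scene spindle 0 0.72 [206.2 211.1] 4892 (np.int64(163), np.int64(252), np.int64(167), np.int64(254))
scene chuck 0 0.79 [478.9 283.8] 1060 (np.int64(435), np.int64(505), np.int64(269), np.int64(298))
scene chuck 1 0.2 [279.1 315.7] 493 (np.int64(268), np.int64(294), np.int64(302), np.int64(325))
scene mallet 0 0.91 [327.2 205. ] 1153 (np.int64(276), np.int64(362), np.int64(189), np.int64(227))
scene mallet 1 0.6 [383.3 230.3] 1031 (np.int64(353), np.int64(411), np.int64(191), np.int64(250))
scene mallet_rest 0 0.7 [379.3 247.1] 1022 (np.int64(354), np.int64(410), np.int64(209), np.int64(269))
scene cradle 0 0.65 [466.5 302.8] 1800 (np.int64(428), np.int64(500), np.int64(267), np.int64(324))
scene cradle 1 0.41 [475.6 283.2] 1102 (np.int64(434), np.int64(505), np.int64(268), np.int64(298))
scene chuck_front 0 0.89 [474.9 280.7] 1108 (np.int64(434), np.int64(505), np.int64(268), np.int64(298))
scene bearing 0 0.86 [279.3 316.1] 475 (np.int64(269), np.int64(294), np.int64(303), np.int64(325))
scene cartridge 0 0.26 [206.7 209.7] 5080 (np.int64(162), np.int64(253), np.int64(167), np.int6
[... 303 characters left out ...]
6))
top mallet 1 0.89 [332.5 313.2] 1066 (np.int64(303), np.int64(395), np.int64(295), np.int64(329))
top mallet_rest 0 0.78 [275.7 291.1] 1162 (np.int64(252), np.int64(286), np.int64(247), np.int64(333))
top cradle 0 0.77 [198.2 243.3] 856 (np.int64(167), np.int64(219), np.int64(223), np.int64(253))
top chuck_front 0 0.75 [181.7 234.6] 605 (np.int64(162), np.int64(214), np.int64(227), np.int64(242))
top bearing 0 0.61 [310.9 175.6] 253 (np.int64(305), np.int64(324), np.int64(164), np.int64(183))
top cartridge 0 0.95 [443.6 173. ] 448 (np.int64(432), np.int64(458), np.int64(157), np.int64(183))
top drift_key 0 0.7 [443.3 323.4] 435 (np.int64(426), np.int64(456), np.int64(293), np.int64(347))
```

```bash
python3 -c "
import cv2,numpy as np
L=[cv2.resize(cv2.imread(f'pics/{n}.png'),(400,300)) for n in('t1','t2','s1','s2')]
cv2.imwrite('pics/mont1.png',np.vstack([np.hstack(L[:2]),np.hstack(L[2:])]))"
```

```text
(no output)
```

View pics/mont1.png

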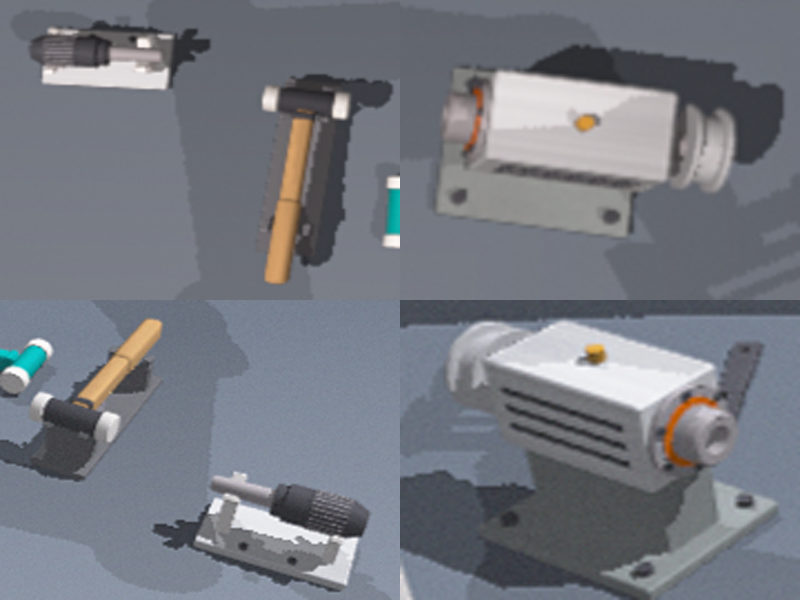

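```bash
python3 - <<'E'
from h import *
d=np.load("m0.npz")
def g(n,u0,v0,w,h,s,name):
    c=cv2.resize(d[n][v0:v0+h,u0:u0+w,::-1],None,fx=s,fy=s,interpolation=cv2.INTER_CUBIC)
    for u in range((u0+9)//10*10,u0+w,10):
        x=int((u+.5-u0)*s);cv2.line(c,(x,0),(x,6),(0,0,255),1); cv2.putText(c,str(u),(x-10,18),0,.38,(0,255,255),1)
    for v in range((v0+9)//10*10,v0+h,10):
        y=int((v+.5-v0)*s);cv2.line(c,(0,y),(6,y),(0,0,255),1); cv2.putText(c,str(v),(8,y+4),0,.38,(0,255,255),1)
    cv2.imwrite(name,c)
g("top",385,205,100,70,8,"pics/g1.png")
g("scene",160,160,100,75,8,"pics/g2.png")
E
```

```text
(no output)
```

View pics/g1.png

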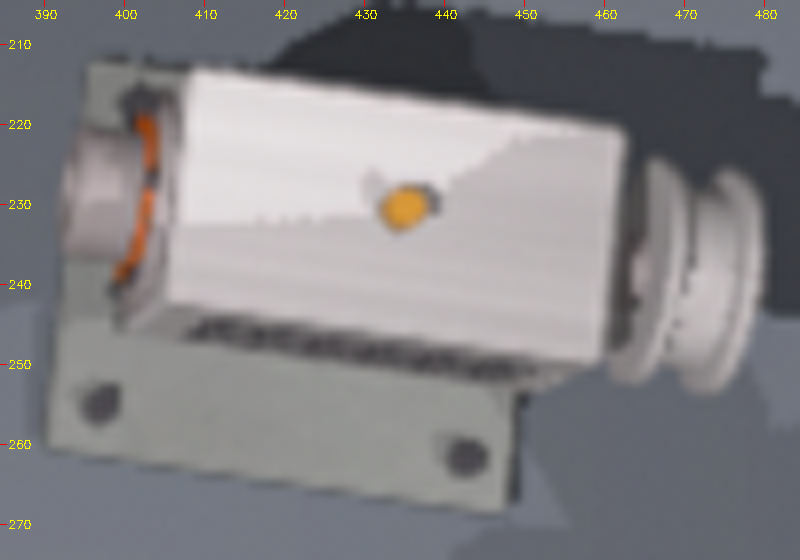

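View pics/g2.png

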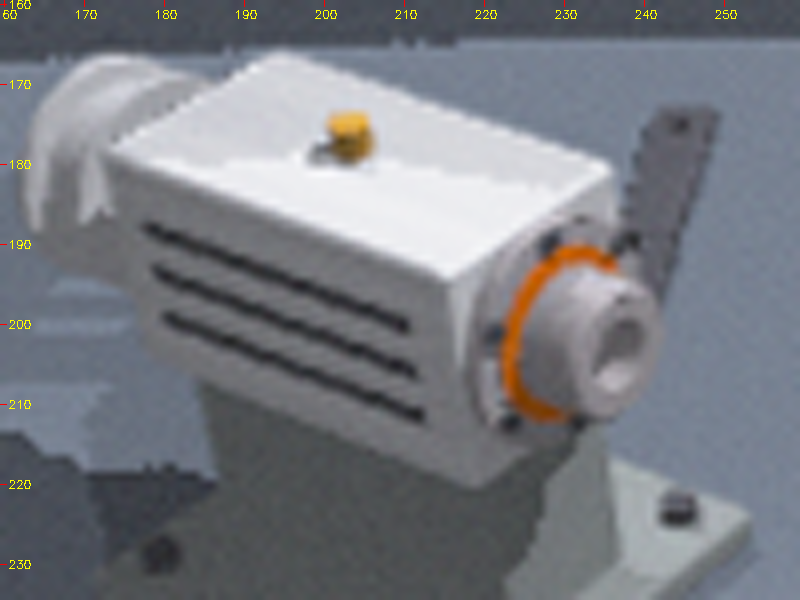

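```bash
cat > sp.py <<'E'
from h import *
from scipy.optimize import least_squares
c=np.array([[26,36,146],[156,36,146],[156,-36,146],[26,-36,146]])/1000.
T=np.array([[407.9,212.8],[462.6,220.5],[459.5,249.8],[405.4,242]])
S=np.array([[215.8,194.5],[172.6,178],[194.5,165.8],[236,180.1]])
M=np.array([237,203.])
def pts(p,L): 
    y=np.radians(p[2]); r=np.array([[np.cos(y),-np.sin(y),0],[np.sin(y),np.cos(y),0],[0,0,1]]); return L@r.T+[p[0],p[1],0]
def f(p,which):
    e=[]
    if 't' in which: e.append(proj("top",pts(p,c))-T)
    if 's' in which: e.append(proj("scene",pts(p,c))-S); e.append(proj("scene",pts(p,np.array([[0,0,.11]])))-M)
    return np.vstack(e).ravel()
if __name__=="__main__":
  for w in("t","s","ts"):
    r=least_squares(f,[.45,-.1,-95],args=(w,),x_scale=[.01,.01,1]); print(w,np.round(r.x,4)); print(np.round(r.fun.reshape(-1,2),1).tolist())
E
python3 sp.py
```

```text
t [  0.5726  -0.141  -96.8073]
[[-0.0, -0.4], [0.3, -0.4], [0.6, 0.4], [-0.9, 0.4]]
s [  0.5726  -0.1427 -97.1882]
[[-0.7, -0.3], [-1.0, 0.2], [0.0, -0.7], [1.2, -0.5], [0.5, 1.0]]
ts [  0.573   -0.1417 -97.0043]
[[0.3, -0.5], [0.7, -0.3], [0.8, 0.5], [-0.7, 0.3], [-0.4, -0.1], [-0.9, 0.4], [0.1, -0.5], [1.4, -0.3], [0.8, 1.2]]
```

```bash
cat >> h.py <<'E'
def g(im,u0,v0,w,h,s,name=None):
    c=cv2.resize(np.ascontiguousarray(im[v0:v0+h,u0:u0+w,::-1]),None,fx=s,fy=s,interpolation=cv2.INTER_CUBIC)
    for u in range((u0+9)//10*10,u0+w,10):
        x=int((u+.5-u0)*s);cv2.line(c,(x,0),(x,6),(0,0,255),1); cv2.putText(c,str(u),(x-10,18),0,.38,(0,255,255),1)
    for v in range((v0+9)//10*10,v0+h,10):
        y=int((v+.5-v0)*s);cv2.line(c,(0,y),(6,y),(0,0,255),1); cv2.putText(c,str(v),(8,y+4),0,.38,(0,255,255),1)
    if name: cv2.imwrite(name,c)
    return c
E
python3 - <<'E'
from h import *
d=np.load("m0.npz")
a=g(d["top"],155,215,80,37,10);b=g(d["scene"],425,260,88,42,9)
b=cv2.copyMakeBorder(b,0,0,0,800-b.shape[1],0) if b.shape[1]<800 else b[:,:800]
b=b[:230+0*1] if False else b
cv2.imwrite("pics/g3.png",np.vstack([a[:],b])[:600] if a.shape[0]+b.shape[0]<=600 else cv2.resize(np.vstack([a,b]),(800,600)) if False else a); cv2.imwrite("pics/g3b.png",b)
g(d["top"],245,240,55,110,5.4,"pics/g4.png"); g(d["scene"],345,185,75,75,8,"pics/g5.png")
L=[cv2.imread("pics/g4.png"),cv2.imread("pics/g5.png")]
L[0]=np.pad(L[0],((0,6),(0,0),(0,0)))[:600]
L=[l[:594] for l in L]
m=np.hstack(L); print(m.shape); cv2.imwrite("pics/g45.png",m[:,:900])
E
```

```text
(594, 897, 3)
```

View pics/g3.png

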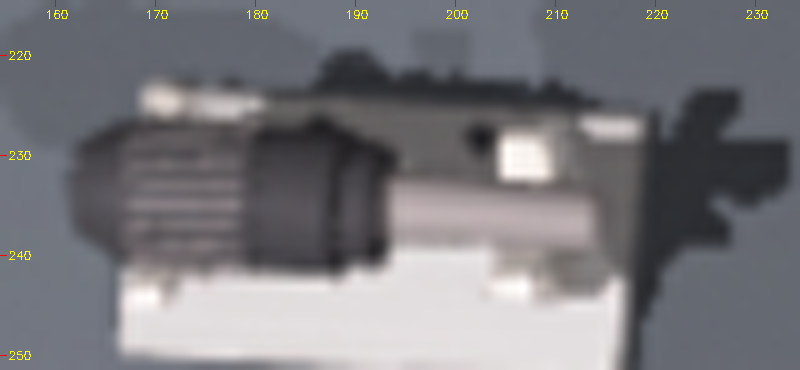

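View pics/g3b.png

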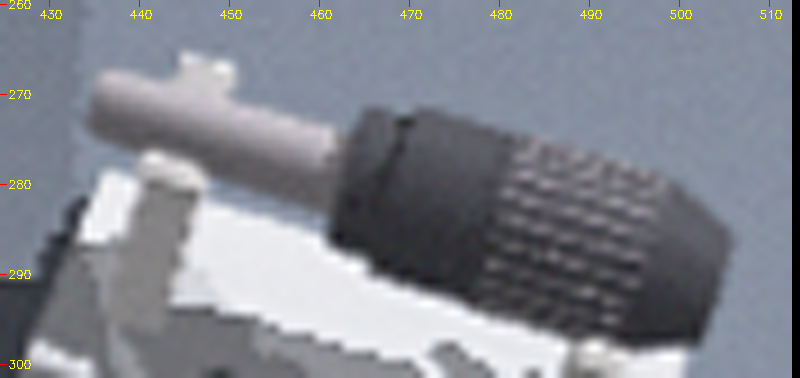

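View pics/g4.png

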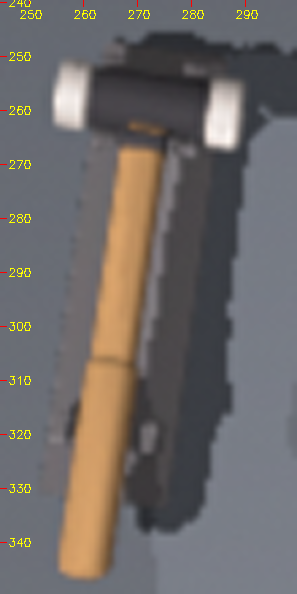

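View pics/g5.png

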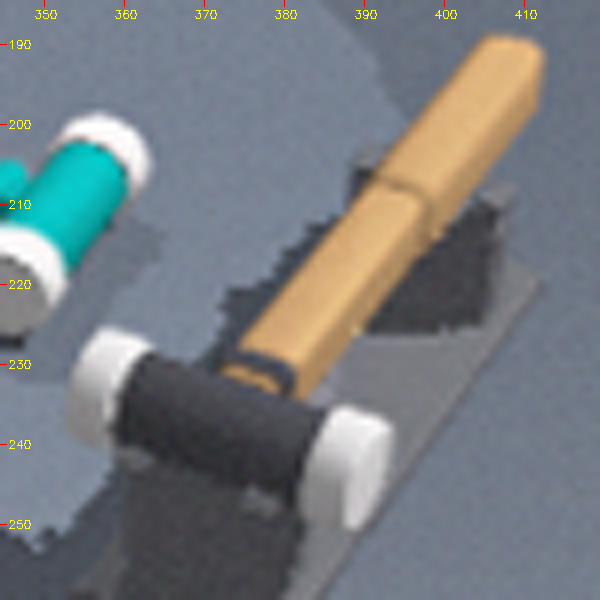

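```bash
cat > fit.py <<'E'
from h import *
from sp import pts
from scipy.optimize import least_squares
def fit(p0,L,uv):
    def f(p): return np.vstack([proj(n,pts(p,np.array([l])/1000.))-q for n,l,q in uv]).ravel()
    r=least_squares(f,p0,x_scale=[.01,.01,1]); return r.x,r.fun.reshape(-1,2)
ch=[("top",[54,0,58],(214.1,236.3)),("top",[0,0,58],(193.3,235.5)),("top",[-76,0,58],(161.3,233.5)),
    ("scene",[54,0,58],(435.1,270.6)),("scene",[0,0,58],(461.7,277.8)),("scene",[-76,0,58],(504.3,291.7))]
if __name__=="__main__":
    for w in("top","scene","topscene"):
        x,r=fit([.57,.3,-95],None,[c for c in ch if c[0] in w]);print(w,np.round(x,4),np.round(r,1).tolist())
    ml=[("top",[0,42,55],(254.5,257.1)),("top",[0,-42,55],(289.5,260.8)),("top",[-45,0,67],(245+138/5.4-.5,240+205/5.4-.5)),("top",[-215,0,69],(260.2,346.3)),
    ("scene",[0,42,55],(390.8,243.2)),("scene",[0,-42,55],(354.5,232.9))]
    for w in("top","scene","topscene"):
        x,r=fit([.5,.15,0],None,[c for c in ml if c[0] in w]);print(w,np.round(x,4),np.round(r,1).tolist())
E
python3 fit.py
```

```text
top [  0.5531   0.3511 -91.7448] [[-0.0, 0.1], [-0.8, -0.2], [0.9, 0.2]]
scene [  0.5522   0.3484 -92.6965] [[-0.3, -0.5], [0.8, 0.9], [-0.5, -0.3]]
topscene [  0.5527   0.3494 -92.0809] [[0.6, 0.4], [-0.1, -0.1], [1.6, 0.2], [0.1, -0.0], [1.3, 1.1], [0.1, -0.3]]
top [ 0.4984  0.1502 -5.3677] [[1.0, -0.1], [-0.5, 0.1], [-0.5, -0.9], [0.1, 0.9]]
scene [ 0.4976  0.1478 -1.7185] [[0.0, 0.0], [-0.0, -0.0]]
topscene [ 0.4984  0.1492 -5.5135] [[1.4, -0.1], [-0.1, 0.2], [-0.2, -0.9], [0.3, 0.9], [0.1, 1.1], [1.0, -0.3]]
```

```bash
cat >> h.py <<'E'
def cur():
    o=ctrl.get_obs(); return np.array(o["tool_pos"]),R.from_euler("xyz",o["orientation"],degrees=True),o
def go(target,jawdir=None):
    """print shift (mm, tool axes) and rotvec (deg) to reach TCP target with tool x down, y = +-jawdir"""
    p,r,o=cur(); M=r.as_matrix()
    best=None
    if jawdir is not None:
        for s in(1,-1):
            y=s*np.array([jawdir[0],jawdir[1],0.]); y/=np.linalg.norm(y); x=np.array([0,0,-1.]); z=np.cross(x,y)
            q=(r.inv()*R.from_matrix(np.c_[x,y,z])).as_rotvec(degrees=True)
            if best is None or np.linalg.norm(q)<np.linalg.norm(best): best=q
    sh=M.T@(np.array(target)-p)*1000
    print("t",round(o["clock"],2),"tcp",np.round(p,4),"shift",np.round(sh,1),"turn",None if best is None else np.round(best,1),"j",np.round(o["joint_pos"],0),"F",np.round(o["force"],1),"w",round(o["gripper_width"],4))
    return sh,best
def d(yaw): return np.array([np.cos(np.radians(yaw)),np.sin(np.radians(yaw)),0])
E
python3 - <<'E'
from h import *
p,r,o=cur(); print(np.round(r.as_matrix(),3))
go([.5538,.3817,.20],d(-2)); go([.5538,.3817,.09],d(-2))
E
```

```text
[[-0.     0.416 -0.909]
 [-0.    -0.909 -0.416]
 [-1.     0.     0.   ]]
t 1.1 tcp [ 0.2702 -0.5912  0.2226] shift [  22.5 -766.9 -662.4] turn [-63.4   0.   -0. ] j [63. 27. -1. 92.  0. 61. -3.] F [-0.5 -0.4 -0.5] w 0.0919
t 1.1 tcp [ 0.2702 -0.5912  0.2226] shift [ 132.5 -766.9 -662.4] turn [-63.4   0.   -0. ] j [63. 27. -1. 92.  0. 61. -3.] F [-0.5 -0.4 -0.5] w 0.0919
```

```bash
python3 -m handwheel '[[-15,-20,-25,-2,0,0,0],[-37,-60,-75,-6,0,0,0],[-37,-100,-126,-12,0,0,0],[-37,-140,-176,-18,0,0,0],[-37,-180,-227,-24,0,0,0],[-37,-220,-277,-30,0,0,0],[-37,-260,-328,-36,0,0,0],[-37,-300,-378,-42,0,0,0],[-37,-325,-410,-46,0,0,0],[-37,-342,-431,-48,0,0,0]]' 40
python3 - <<'E'
from h import *
go([.5538,.3817,.13],d(-2))
E
```

```text
clock: 2.35
tool_pos: [0.5211, -0.0977, 0.2599]
orientation: [142.6, 89.9, 35.5]
force: [-0.4, -0.2, -0.1]
gripper_width: 0.0916
t 2.35 tcp [ 0.5211 -0.0977  0.2599] shift [ 130.2 -110.  -467.7] turn [-15.1  -0.   -0. ] j [ 28.  15. -25. 105.   7.  61. -17.] F [-0.4 -0.2 -0.1] w 0.0916
```

```bash
python3 -m handwheel '[[0,-6,-25,-2,0,0,0],[0,-18,-75,-5,0,0,0],[0,-30,-130,-8,0,0,0],[0,-43,-185,-10,0,0,0],[10,-56,-240,-12,0,0,0],[35,-70,-295,-14,0,0,0],[65,-83,-350,-15,0,0,0],[95,-95,-405,-15,0,0,0],[120,-105,-445,-15,0,0,0],[130,-110,-468,-15,0,0,0]]' 40
python3 - <<'E'
from h import *
go([.5538,.3817,.048],d(-2))
for n in("scene","top"): im=viewer.camera(n); np.save(n+"1.npy",im)
a=g(np.load("top1.npy"),130,190,130,90,6,"pics/a1.png"); g(np.load("scene1.npy"),400,170,130,145,4,"pics/a2.png")
E
```

```text
clock: 3.6
tool_pos: [0.554, 0.3793, 0.1271]
orientation: [-53.8, 89.8, -146.2]
force: [0.8, 0.7, 0.7]
gripper_width: 0.0922
t 3.6 tcp [0.554  0.3793 0.1271] shift [79.1 -0.  -2.5] turn [-0.4  0.1  0.2] j [-17.  39. -30.  91.  22.  57. -56.] F [0.8 0.7 0.7] w 0.0922
```

View pics/a1.png

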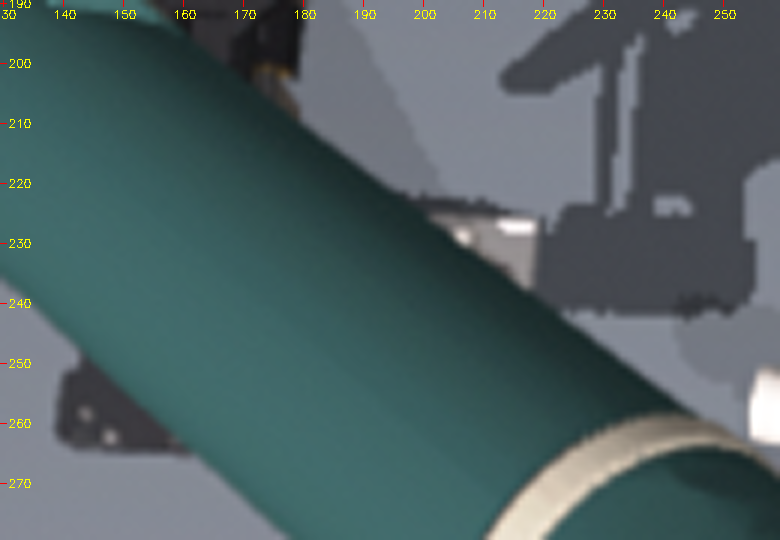

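View pics/a2.png

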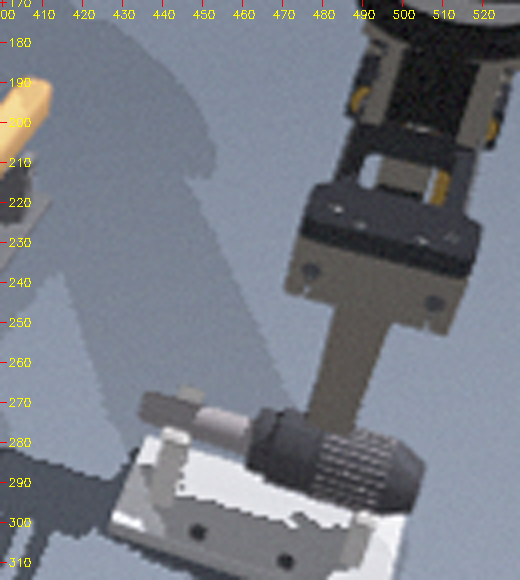

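```bash
python3 - <<'E'
from h import *
print(proj("scene",[[.60,.379,.119],[.508,.379,.119],[.5538,.3817,.058],[.5527,.3497,.058]]))
E
```

```text
[[482.81395936 275.03241735]
 [489.3964342  244.97977197]
 [480.26566939 284.12655667]
 [463.14695271 279.00011276]]
```

```bash
python3 -m handwheel '[[20,0,-2,0,0,0,0],[50,0,-3,0,0,0,0],[72,0,-3,0,0,0,0],[79,0,-3,0,0,0,0],[79,0,-3,0,0,0,0.5],[79,0,-3,0,0,0,1],[79,0,-3,0,0,0,1],[79,0,-3,0,0,0,1],[79,0,-3,0,0,0,1],[79,0,-3,0,0,0,1]]' 45
python3 - <<'E'
from h import *
go([.5538,.3817,.048],d(-2))
im=viewer.camera("scene"); g(im,400,170,130,145,4,"pics/a3.png")
E
```

```text
clock: 4.95
tool_pos: [0.5554, 0.3816, 0.0506]
orientation: [-73.0, 90.0, -165.4]
force: [0.2, -0.8, 1.2]
gripper_width: 0.0372
t 4.95 tcp [0.5554 0.3816 0.0506] shift [ 2.6 -1.6 -0.1] turn [-0.4  0.   0. ] j [-18.  44. -28.  93.  25.  50. -59.] F [ 0.2 -0.8  1.2] w 0.0372
```

View pics/a3.png

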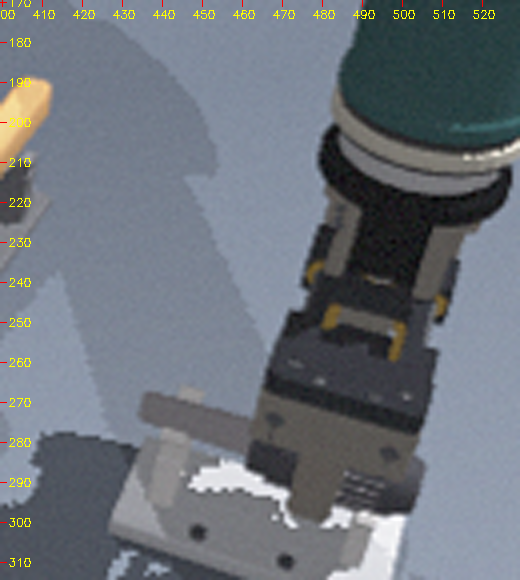

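```bash
python3 -m handwheel '[[-6,0,0,0,0,0,1],[-20,0,0,0,0,0,1],[-45,0,0,0,0,0,1],[-75,0,0,0,0,0,1],[-85,0,0,0,0,0,1],[-85,0,0,0,0,0,1]]' 45
python3 - <<'E'
from h import *
go([.5859,-.0263,.13],d(-7))
p,r,o=cur(); print(np.round(r.as_matrix(),3))
im=viewer.camera("scene"); g(im,400,170,130,145,4,"pics/a4.png")
E
```

```text
clock: 5.75
tool_pos: [0.5556, 0.3815, 0.1361]
orientation: [113.8, 89.9, 21.4]
force: [-0.7, 0.7, -5.4]
gripper_width: 0.0368
t 5.75 tcp [0.5556 0.3815 0.1361] shift [  6.   47.6 406.2] turn [ 4.6 -0.  -0.1] j [-16.  38. -31.  91.  22.  57. -56.] F [-0.7  0.7 -5.4] w 0.0368
[[ 0.001  0.999 -0.043]
 [ 0.    -0.043 -0.999]
 [-1.     0.001 -0.   ]]
```

View pics/a4.png

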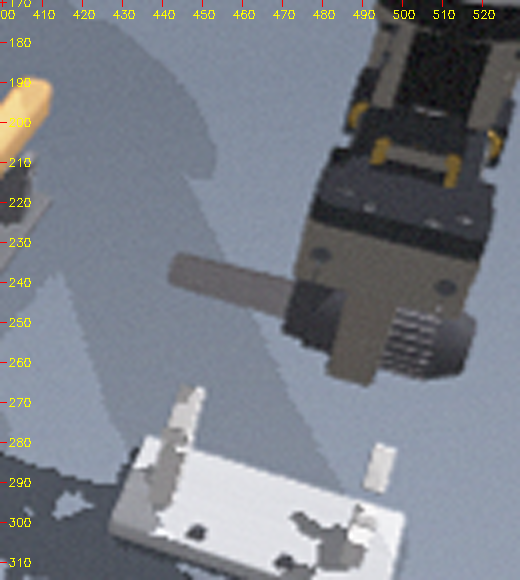

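```bash
python3 -m handwheel '[[0,2,15,0,0,0,1],[0,6,50,1,0,0,1],[0,11,95,2,0,0,1],[0,18,150,3,0,0,1],[0,25,205,4,0,0,1],[0,32,260,4.6,0,0,1],[2,38,315,4.6,0,0,1],[4,43,362,4.6,0,0,1],[6,46,393,4.6,0,0,1],[6,47.6,406,4.6,0,0,1]]' 45
python3 - <<'E'
from h import *
go([.5859,-.0363,.1026],d(-7))
ims={n:viewer.camera(n) for n in("scene","top")}; np.savez("m2.npz",**ims)
g(ims["top"],340,180,130,95,6,"pics/b1.png"); g(ims["scene"],170,140,130,100,6,"pics/b2.png")
E
```

```text
clock: 7.05
tool_pos: [0.5846, -0.0298, 0.1284]
orientation: [-57.3, 89.8, -154.5]
force: [-0.5, 1.3, -5.3]
gripper_width: 0.0368
t 7.05 tcp [ 0.5846 -0.0298  0.1284] shift [25.8  2.1  6.2] turn [-0.3  0.1  0.1] j [ 22.  31. -29. 104.  19.  50. -23.] F [-0.5  1.3 -5.3] w 0.0368
```

View pics/b1.png

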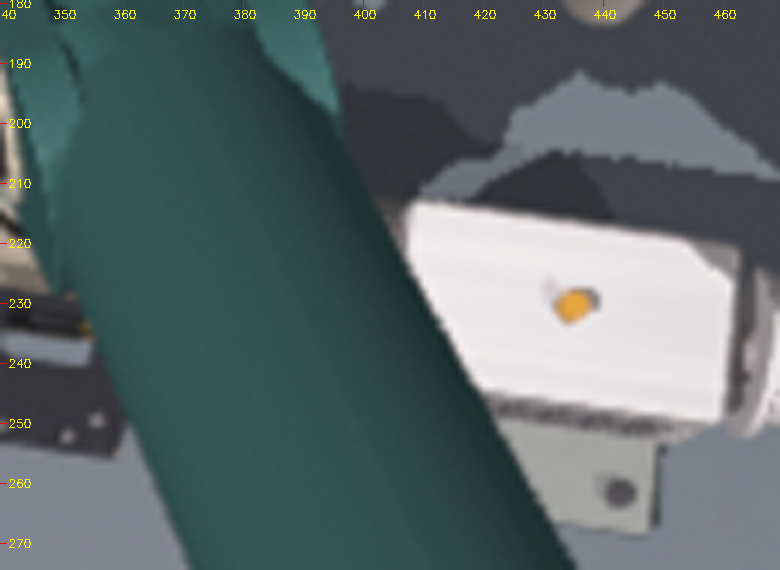

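View pics/b2.png

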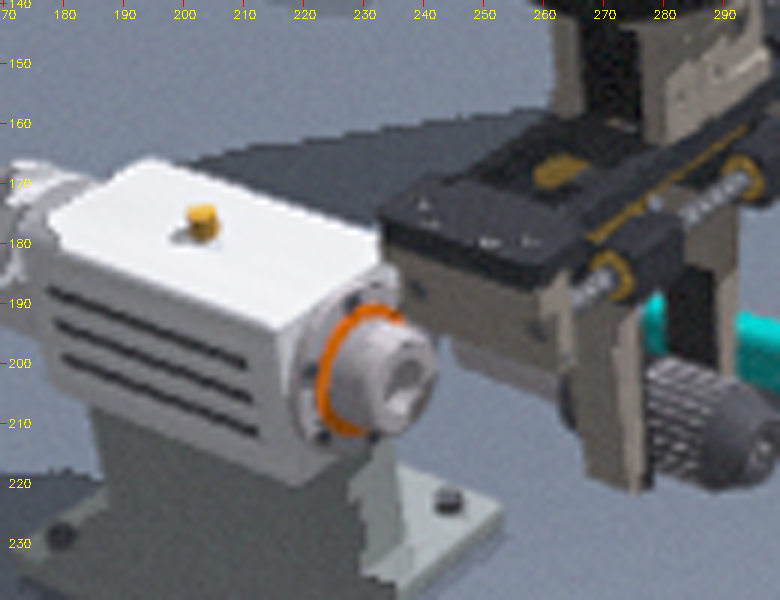

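```bash
cat >> h.py <<'E'
def circ(c,a,r,n=40):
    a=np.array(a)/np.linalg.norm(a); u=np.cross(a,[0,0,1]); u/=np.linalg.norm(u); v=np.cross(a,u); t=np.linspace(0,2*np.pi,n)
    return np.array(c)+r*(np.outer(np.cos(t),u)+np.outer(np.sin(t),v))
def over(im,cam,u0,v0,w,h,s,curves,name):
    c=g(im,u0,v0,w,h,s)
    for P,col in curves:
        q=((proj(cam,P)-[u0,v0]+.5)*s*16).astype(np.int32); cv2.polylines(c,[q],False,col,1,cv2.LINE_AA,4)
    cv2.imwrite(name,c)
def spindle_curves(m,yaw):
    a=d(yaw); m=np.array(m); G=(0,255,0)
    L=[(circ(m,a,.009),G),(circ(m,a,.020),G),(circ(m+a*.026,a,.020),G)]
    n=np.array([-a[1],a[0],0])
    cs=[m+a*x+n*y+[0,0,.036] for x,y in((.026,.036),(.156,.036),(.156,-.036),(.026,-.036),(.026,.036))]
    return L+[(np.array(cs),G)]
def chuck_curves(c,ax):
    ax=np.array(ax)/np.linalg.norm(ax); c=np.array(c); C=(255,0,255)
    return [(circ(c+ax*x,ax,r),C) for x,r in((.054,.0079),(0,.0092),(0,.016),(-.010,.016),(-.010,.019),(-.062,.019),(-.076,.0115))]+[(np.array([c-ax*.076,c+ax*.054]),(0,255,255))]
E
python3 - <<'E'
from h import *
D=np.load("m2.npz"); p,r,o=cur(); M=r.as_matrix()
ax=M[:,2]; print(ax)
c=p-M[:,0]*.0074+ax*.032
print(c)
over(D["scene"],"scene",190,150,120,95,6.6,spindle_curves([.573,-.1415,.11],-97)+chuck_curves(c,ax),"pics/o1.png")
E
```

```text
[-1.25145095e-01 -9.92138288e-01  5.68700256e-04]
[ 0.5812803  -0.05967482  0.13640154]
```

View pics/o1.png

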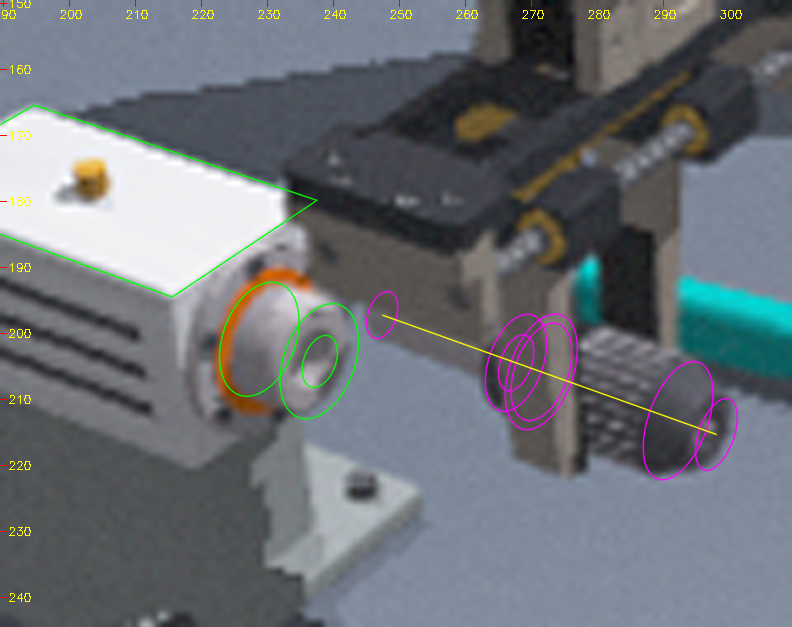

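```bash
python3 - <<'E'
from h import *
D=np.load("m2.npz"); p,r,o=cur(); M=r.as_matrix()
ax=M[:,2]
c=p-M[:,0]*.0074+ax*.032
over(D["scene"],"scene",240,185,66,48,12,chuck_curves(c,ax),"pics/o2.png")
over(D["scene"],"scene",205,180,66,48,12,spindle_curves([.573,-.1415,.11],-97)[:3],"pics/o3.png")
E
```

```text
(no output)
```

View pics/o2.png

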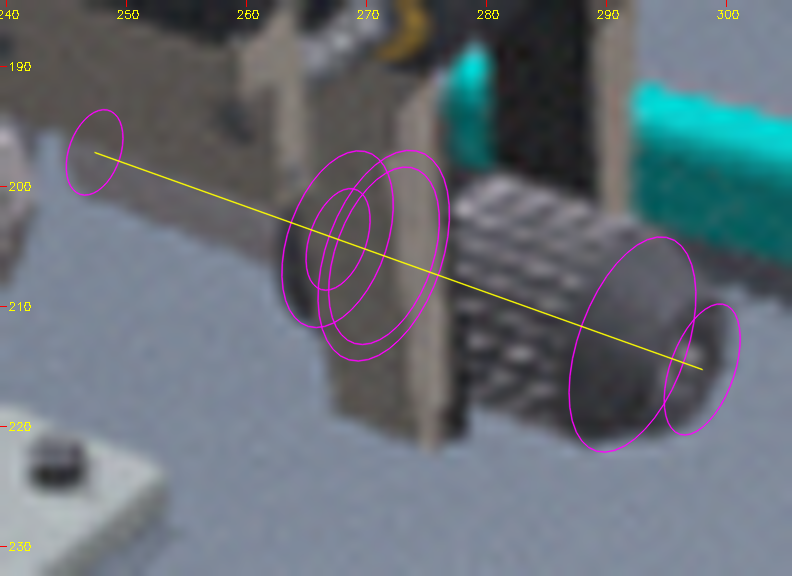

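View pics/o3.png

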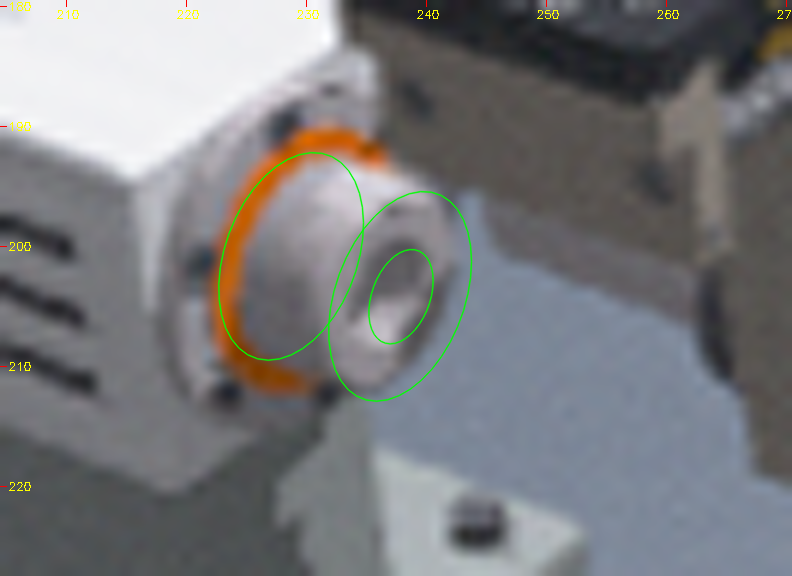

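```bash
cat > al.py <<'E'
from h import *
from scipy.ndimage import map_coordinates
def score(im,P2):  # P2 list of polylines (px)
    gimg=cv2.GaussianBlur(im.astype(np.float32).mean(2),(0,0),.6)
    gx=cv2.Sobel(gimg,cv2.CV_32F,1,0)/8; gy=cv2.Sobel(gimg,cv2.CV_32F,0,1)/8
    out=np.zeros((41,41))
    for i,dv in enumerate(np.linspace(-2.5,2.5,41)):
        for j,du in enumerate(np.linspace(-2.5,2.5,41)):
            s=0;n=0
            for q in P2:
                t=np.gradient(q,axis=0); t/=np.linalg.norm(t,axis=1)[:,None]; nn=np.c_[-t[:,1],t[:,0]]
                X=[q[:,1]+dv,q[:,0]+du]
                vals=map_coordinates(gx,X,order=1)*nn[:,0]+map_coordinates(gy,X,order=1)*nn[:,1]
                s+=abs(vals).sum(); n+=len(vals)
            out[i,j]=s/n
    i,j=np.unravel_index(out.argmax(),out.shape); v=np.linspace(-2.5,2.5,41)
    return v[j],v[i],out.max(),out[20,20]
def tangent_line(cam,c,ax,x0,x1,r0,r1,side=+1,n=30):
    # silhouette of a cone frustum: extreme points perpendicular to projected axis (side=+1 => lower in image)
    xs=np.linspace(x0,x1,n); L=[]
    a0,a1=proj(cam,[c+ax*x0,c+ax*x1]); t=(a1-a0)/np.linalg.norm(a1-a0); nn=np.array([-t[1],t[0]]); 
    if nn[1]*side<0: nn=-nn
    for x in xs:
        r=r0+(r1-r0)*(x-x0)/(x1-x0); q=proj(cam,circ(c+ax*x,ax,r,120)); L.append(q[(q@nn).argmax()])
    return np.array(L)
E
python3 - <<'E'
from al import *
D=np.load("m2.npz"); D0=np.load("m0.npz")
m=np.array([.573,-.1415,.11]); a=d(-97)
n1=proj("scene",circ(m,a,.020,100)); n2=proj("scene",circ(m,a,.009,60))
right=n1[n1[:,0]>n1[:,0].mean()-1]
lo=tangent_line("scene",m,a,0,.024,.02,.02,1)
hi=tangent_line("scene",m,a,0,.018,.02,.02,-1)
for im in(D0["scene"],D["scene"]): print("nose",score(im,[right,n2]),score(im,[right]),score(im,[n2]),score(im,[right,lo,hi]))
p,r,o=cur(); M=r.as_matrix(); ax=M[:,2]; c=p-M[:,0]*.0074+ax*.032
f=proj("scene",circ(c-ax*.076,ax,.0115,60)); f=f[f[:,0]>f[:,0].mean()]
b=tangent_line("scene",c,ax,-.062,-.046,.019,.019); s=tangent_line("scene",c,ax,.008,.050,.009,.008); cn=tangent_line("scene",c,ax,-.075,-.063,.0115,.019)
im=D["scene"]
print("front",score(im,[f]),"fb",score(im,[f,b,cn])); print("shank",score(im,[s])); print("body",score(im,[b])); print("all",score(im,[f,b,cn,s]))
# sensitivities
J=(proj("scene",m+np.eye(3)*.001)-proj("scene",m)); print(np.round(J,2)); print("axis dir",proj("scene",m+a*.01)-proj("scene",m))
E
```

```text
nose (np.float64(-2.375), np.float64(-2.125), np.float64(12.099953635032339), np.float64(6.538556507682823)) (np.float64(-2.5), np.float64(-2.125), np.float64(13.305277030928144), np.float64(3.644763321714837)) (np.float64(-1.25), np.float64(-2.5), np.float64(14.556365171291805), np.float64(9.23943014791961)) (np.float64(-2.5), np.float64(-1.5), np.float64(15.541072176804391), np.float64(9.833001498440536))
nose (np.float64(-2.5), np.float64(-2.5), np.float64(14.846999451134977), np.float64(8.78805492392935)) (np.float64(-2.5), np.float64(-2.5), np.float64(18.910276402654752), np.float64(7.292948755279149)) (np.float64(-1.375), np.float64(-2.5), np.float64(14.050984436989406), np.float64(10.183487348002869)) (np.float64(-2.5), np.float64(-1.625), np.float64(19.82280178581466), np.float64(13.50319614760383))
front (np.float64(-1.125), np.float64(0.125), np.float64(20.283990333668836), np.float64(12.710738544316019)) fb (np.float64(-0.875), np.float64(-0.375), np.float64(26.64734289230869), np.float64(23.78195552357362))
shank (np.float64(-0.125), np.float64(-0.125), np.float64(16.08874374381109), np.float64(15.997899148670985))
body (np.float64(0.75), np.float64(-0.125), np.float64(30.825740414480773), np.float64(29.451851978434625))
all (np.float64(-0.875), np.float64(-0.375), np.float64(24.000693889767884), np.float64(21.852024190953134))
[[-0.25  0.23]
 [ 0.39  0.1 ]
 [-0.05 -0.38]]
axis dir [[-3.51666665 -1.2895623 ]]
```

```bash
python3 - <<'E'
from al import *
D0=np.load("m0.npz"); im=D0["top"]; sc=D0["scene"]
m=np.array([.573,-.1415,.11]); a=d(-97); n=np.array([-a[1],a[0],0])
def seg(cam,A,B,k=60): return proj(cam,np.linspace(A,B,k))
for yaw in(-96,-96.5,-97,-97.5,-98):
  a=d(yaw); n=np.array([-a[1],a[0],0]); cen=np.array([.573,-.1415,.11])+d(-97)*.09
  P=lambda x,y,z: cen+a*(x-.09)+n*y+np.array([0,0,z])
  T=[seg("top",P(.03,.036,.036),P(.152,.036,.036)),seg("top",P(.03,-.036,.036),P(.152,-.036,.036)),seg("top",P(.156,-.033,.036),P(.156,.033,.036))]
  S=[seg("scene",P(.03,.036,.036),P(.152,.036,.036)),seg("scene",P(.03,-.036,.036),P(.152,-.036,.036)),seg("scene",P(.026,-.033,.036),P(.026,.033,.036)),seg("scene",P(.156,-.033,.036),P(.156,.033,.036))]
  print(yaw,np.round(score(im,T),2),np.round(score(sc,S),2))
a=d(-97); n=np.array([-a[1],a[0],0])
N=[tangent_line("top",m,a,0.002,.02,.02,.02,1),tangent_line("top",m,a,.002,.02,.02,.02,-1)]
print("nose top",score(im,N))
for yaw in(-91,-92,-93):
  g0=np.array([.5538,.3817,.058]);ax=d(yaw);c=g0+ax*.032
  B=[tangent_line("top",c,ax,-.06,-.012,.019,.019,1),tangent_line("top",c,ax,-.06,-.012,.019,.019,-1),tangent_line("top",c,ax,.004,.05,.0092,.008,1),tangent_line("top",c,ax,.004,.05,.0092,.008,-1)]
  e=proj("top",circ(c+ax*.054,ax,.0079)); 
  C=[tangent_line("scene",c,ax,-.06,-.012,.019,.019,-1),tangent_line("scene",c,ax,.004,.05,.0092,.008,1),tangent_line("scene",c,ax,.004,.05,.0092,.008,-1)]
  print("chuck",yaw,np.round(score(im,B),2),np.round(score(sc,C),2))
print(np.round(proj("top",m+np.eye(3)*.001)-proj("top",m),2))
E
```

```text
-96 [-0.5   0.38 40.27 37.47] [ 0.12  0.12 29.32 29.05]
-96.5 [-0.5   0.38 40.72 37.79] [ 0.12  0.12 29.67 29.41]
-97 [-0.5   0.38 40.8  37.85] [ 0.12  0.12 29.93 29.65]
-97.5 [-0.5   0.38 40.46 37.62] [ 0.12  0.12 30.03 29.79]
-98 [-0.5   0.38 39.79 37.13] [ 0.12  0.12 30.02 29.77]
nose top (np.float64(0.875), np.float64(1.75), np.float64(7.361895885717493), np.float64(3.975730717595259))
chuck -91 [ 0.38 -0.25 25.69 24.97] [ 0.88  2.5  17.45 16.05]
chuck -92 [-0.12 -0.38 25.94 24.64] [-1.12 -0.38 17.72 17.5 ]
chuck -93 [-0.5  -0.5  25.69 23.88] [-1.5  -0.25 18.2  17.65]
[[-0.   -0.41]
 [-0.42 -0.01]
 [ 0.07 -0.07]]
```

```bash
python3 -m handwheel '[[6,0.5,1,0,0,0,1],[16,1.3,3,0,0,0,1],[23,1.6,4,0,0,0,1],[25.8,1.6,4,0,0,0,1],[25.8,1.6,4,0,0,0,1]]' 45
python3 - <<'E'
from h import *
go([.5859,-.0363,.1026],d(-7.2))
p,r,o=cur(); M=r.as_matrix(); print(np.round(M,4)); m=np.array([.5726,-.1415,.11]); a=d(-97.2); n=np.array([-a[1],a[0],0])
c=p-M[:,0]*.0074; print("grip along",(c-m)@a,"lat",(c-m)@n,"z",c[2]-.11)
im=viewer.camera("scene"); np.save("s3.npy",im)
over(im,"scene",205,165,100,72,8,spindle_curves(m,-97)[:3]+chuck_curves(c+M[:,2]*.032,M[:,2]),"pics/o4.png")
E
```

```text
clock: 7.78
tool_pos: [0.5867, -0.03, 0.1035]
orientation: [-97.2, 90.0, 165.8]
force: [0.7, -0.1, -4.3]
gripper_width: 0.0373
t 7.78 tcp [ 0.5867 -0.03    0.1035] shift [ 0.9 -0.1  6.3] turn [ 0.2 -0.   0. ] j [ 21.  33. -28. 105.  20.  48. -24.] F [ 0.7 -0.1 -4.3] w 0.0373
[[-5.000e-04  9.925e-01 -1.221e-01]
 [ 1.000e-04 -1.221e-01 -9.925e-01]
 [-1.000e+00 -5.000e-04 -1.000e-04]]
grip along -0.11234812256807471 lat 5.682577175830663e-05 z 0.0008566647238676672
```

View pics/o4.png

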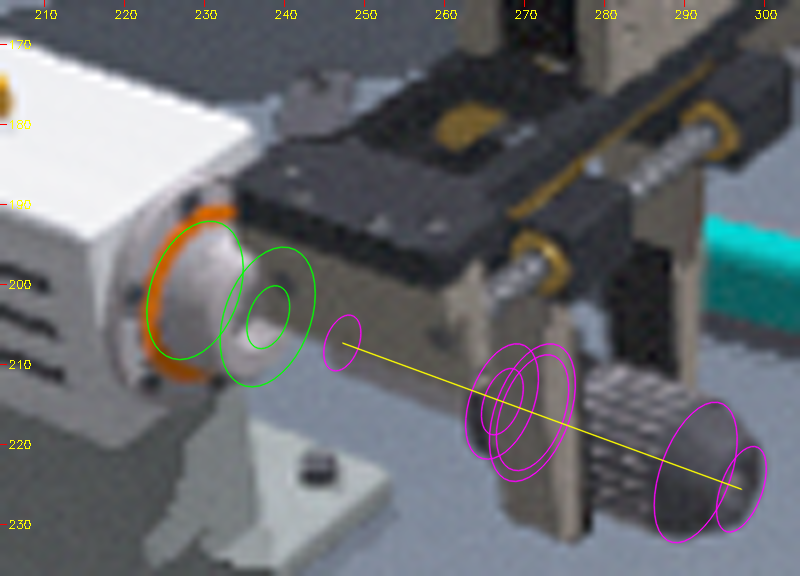

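```bash
cat > st.py <<'E'
from h import *
p,r,o=cur(); M=r.as_matrix(); m=np.array([.5726,-.1415,.11]); a=d(-97.2); n=np.array([-a[1],a[0],0])
c=p-M[:,0]*.0074; F=np.array(o["force"]); print("t",round(o["clock"],2),"along %.1f lat %.1f z %.1f"%tuple(1000*np.array([(c-m)@a,(c-m)@n,c[2]-.11])),"F along %.1f lat %.1f z %.1f"%(F@a,F@n,F[2]),"tq",np.round(o["wrist_torque"],2),"w",round(o["gripper_width"],4),"ax",np.round(M[:,2],3))
E
python3 -m handwheel '[[0.9,0,5,0,0,0,1],[0.9,0,13,0,0,0,1],[0.9,0,20,0,0,0,1],[0.9,0,24,0,0,0,1],[0.9,0,24,0,0,0,1]]' 45; python3 st.py
python3 -m handwheel '[[0,0,2,0,0,0,1],[0,0,5,0,0,0,1],[0,0,8,0,0,0,1],[0,0,8,0,0,0,1]]' 45; python3 st.py
```

```text
clock: 8.45
tool_pos: [0.5839, -0.0548, 0.1029]
orientation: [-0.4, 90.0, -97.4]
force: [1.1, 0.3, -6.0]
gripper_width: 0.0368
t 8.45 along -87.4 lat 0.3 z 0.3 F along -0.4 lat 1.0 z -6.0 tq [-0.03 -0.03  0.  ] w 0.0368 ax [-0.123 -0.992  0.   ]
clock: 8.95
tool_pos: [0.5829, -0.0625, 0.1028]
orientation: [-23.1, 90.0, -120.2]
force: [-0.3, -0.4, -4.8]
gripper_width: 0.0372
t 8.95 along -79.6 lat 0.3 z 0.2 F along 0.4 lat -0.3 z -4.8 tq [-0.04 -0.08 -0.  ] w 0.0372 ax [-0.123 -0.992  0.   ]
```

```bash
python3 -m handwheel '[[0,-0.2,2,0,0,0,1],[0,-0.2,5,0,0,0,1],[0,-0.2,8,0,0,0,1],[0,-0.2,8,0,0,0,1]]' 45; python3 st.py
python3 -m handwheel '[[0,0,2,0,0,0,1],[0,0,5,0,0,0,1],[0,0,8,0,0,0,1],[0,0,8,0,0,0,1]]' 45; python3 st.py
python3 - <<'E'
from h import *
im=viewer.camera("scene"); g(im,205,165,100,72,8,"pics/o5.png")
E
```

```text
clock: 9.45
tool_pos: [0.5817, -0.0705, 0.1028]
orientation: [-14.8, 90.0, -111.9]
force: [-0.2, -0.1, -5.2]
gripper_width: 0.0368
t 9.45 along -71.6 lat 0.1 z 0.2 F along 0.1 lat -0.2 z -5.2 tq [-0.03 -0.12  0.  ] w 0.0368 ax [-0.123 -0.992  0.   ]
clock: 9.95
tool_pos: [0.5808, -0.0785, 0.1029]
orientation: [30.1, 90.0, -67.0]
force: [0.5, -0.8, -4.7]
gripper_width: 0.0372
t 9.95 along -63.5 lat 0.3 z 0.3 F along 0.7 lat 0.6 z -4.7 tq [-0.02 -0.12  0.01] w 0.0372 ax [-0.123 -0.992  0.   ]
```

View pics/o5.png

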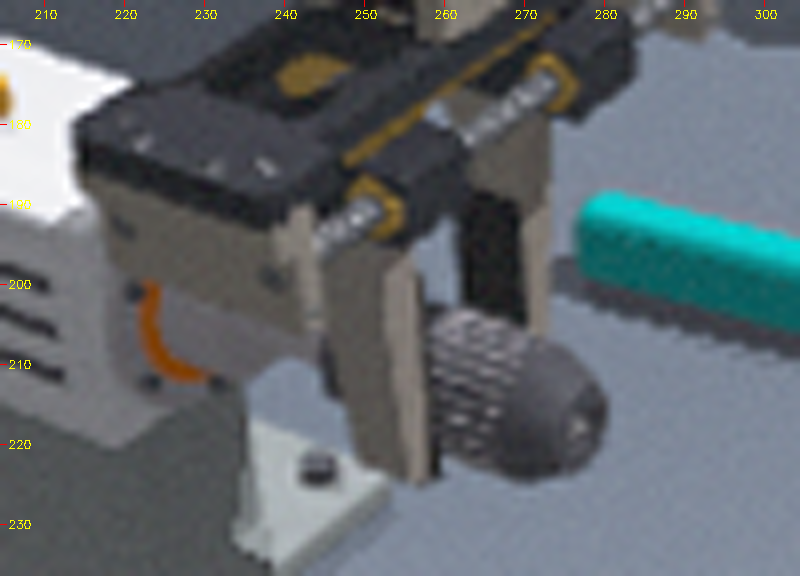

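```bash
python3 -m handwheel '[[0,-0.2,3,0,0,0,1],[0,-0.2,6,0,0,0,1],[0,-0.2,9,0,0,0,1],[0,-0.2,9,0,0,0,1]]' 45; python3 st.py
python3 -m handwheel '[[0,0,2,0,0,0,1],[0,0,4,0,0,0,1],[0,0,6,0,0,0,1],[0,0,8,0,0,0,1],[0,0,8,0,0,0,1]]' 45; python3 st.py
```

```text
clock: 10.5
tool_pos: [0.5797, -0.0875, 0.1029]
orientation: [59.3, 90.0, -37.8]
force: [1.6, -0.5, -4.4]
gripper_width: 0.0371
t 10.5 along -54.5 lat 0.3 z 0.3 F along 0.3 lat 1.6 z -4.4 tq [-0.14 -0.46  0.19] w 0.0371 ax [-0.123 -0.992  0.   ]
clock: 11.12
tool_pos: [0.5788, -0.0951, 0.103]
orientation: [73.2, 90.0, -23.9]
force: [3.5, 0.2, -4.7]
gripper_width: 0.0369
t 11.12 along -46.8 lat 0.4 z 0.4 F along -0.6 lat 3.5 z -4.7 tq [-0.08 -0.83  0.28] w 0.0369 ax [-0.123 -0.992  0.   ]
```

```bash
python3 -m handwheel '[[0,0.8,0,0,0,0,1],[0,0.8,0,0,0,0,1]]' 45; python3 st.py
python3 -m handwheel '[[0,0.4,1,0,0,0,1],[0,0.4,2,0,0,0,1],[0,0.4,2,0,0,0,1]]' 45; python3 st.py
```

```text
clock: 11.38
tool_pos: [0.579, -0.0951, 0.1027]
orientation: [-58.8, 89.9, -155.8]
force: [1.7, -1.2, -4.4]
gripper_width: 0.0368
t 11.38 along -46.8 lat 0.5 z 0.1 F along 0.9 lat 1.8 z -4.4 tq [-0.12 -0.43  0.08] w 0.0368 ax [-0.123 -0.992  0.   ]
clock: 11.75
tool_pos: [0.579, -0.0971, 0.1027]
orientation: [-75.5, 89.9, -172.5]
force: [0.3, -0.8, -4.7]
gripper_width: 0.0371
t 11.75 along -44.9 lat 0.8 z 0.1 F along 0.7 lat 0.4 z -4.7 tq [-0.03 -0.14 -0.  ] w 0.0371 ax [-0.123 -0.992  0.   ]
```

```bash
python3 -m handwheel '[[0,0.1,1.5,0,0,0,1],[0,0.1,3,0,0,0,1],[0,0.1,3,0,0,0,1]]' 45; python3 st.py
python3 -m handwheel '[[0,0.1,1,0,0,0,1],[0,0.1,2,0,0,0,1],[0,0.1,2,0,0,0,1]]' 45; python3 st.py
```

```text
clock: 12.12
tool_pos: [0.5789, -0.1002, 0.1028]
orientation: [-63.3, 90.0, -160.3]
force: [0.1, 0.1, -4.4]
gripper_width: 0.0369
t 12.12 along -41.7 lat 1.1 z 0.2 F along -0.1 lat 0.1 z -4.4 tq [-0.04  0.03 -0.06] w 0.0369 ax [-0.123 -0.992  0.   ]
clock: 12.5
tool_pos: [0.5788, -0.102, 0.1028]
orientation: [-69.8, 90.0, -166.9]
force: [-0.3, 0.9, -4.8]
gripper_width: 0.037
t 12.5 along -40.0 lat 1.2 z 0.2 F along -0.8 lat -0.4 z -4.8 tq [-0.07  0.19 -0.05] w 0.037 ax [-0.123 -0.992  0.   ]
```

```bash
python3 -m handwheel '[[0,0,1,0,0,0,1],[0,0,1,0,0,0,1]]' 45; python3 st.py
python3 -m handwheel '[[0,0,1,0,0,0,1],[0,0,1,0,0,0,1]]' 45; python3 st.py
```

```text
clock: 12.75
tool_pos: [0.5787, -0.103, 0.1028]
orientation: [-80.4, 90.0, -177.4]
force: [-0.7, 0.8, -4.1]
gripper_width: 0.037
t 12.75 along -39.0 lat 1.2 z 0.2 F along -0.8 lat -0.8 z -4.1 tq [-0.    0.23 -0.14] w 0.037 ax [-0.123 -0.992  0.   ]
clock: 13.0
tool_pos: [0.5785, -0.104, 0.1028]
orientation: [-77.4, 90.0, -174.5]
force: [-0.3, 0.1, -5.2]
gripper_width: 0.0372
t 13.0 along -38.0 lat 1.2 z 0.2 F along -0.1 lat -0.3 z -5.2 tq [ 0.11  0.33 -0.1 ] w 0.0372 ax [-0.123 -0.992  0.   ]
```

```bash
python3 -m handwheel '[[0,0,1,0,0,0,1],[0,0,1,0,0,0,1]]' 45; python3 st.py
python3 -m handwheel '[[0,0,1,0,0,0,1],[0,0,1,0,0,0,1]]' 45; python3 st.py
```

```text
clock: 13.25
tool_pos: [0.5784, -0.1049, 0.1028]
orientation: [-84.6, 90.0, 178.3]
force: [-2.5, 1.4, -4.2]
gripper_width: 0.037
t 13.25 along -37.0 lat 1.2 z 0.2 F along -1.1 lat -2.7 z -4.2 tq [ 0.12  0.44 -0.07] w 0.037 ax [-0.123 -0.992  0.   ]
clock: 13.5
tool_pos: [0.5783, -0.1059, 0.1028]
orientation: [-87.9, 90.0, 175.0]
force: [-2.2, 1.0, -4.5]
gripper_width: 0.037
t 13.5 along -36.1 lat 1.2 z 0.2 F along -0.7 lat -2.3 z -4.5 tq [ 0.19  0.45 -0.12] w 0.037 ax [-0.123 -0.992  0.   ]
```

```bash
python3 - <<'E'
from h import *
for n in("scene","top"):
    im=viewer.camera(n); np.save(f"{n}4.npy",im)
g(np.load("scene4.npy"),205,165,100,72,8,"pics/o6.png")
E
```

```text
(no output)
```

View pics/o6.png

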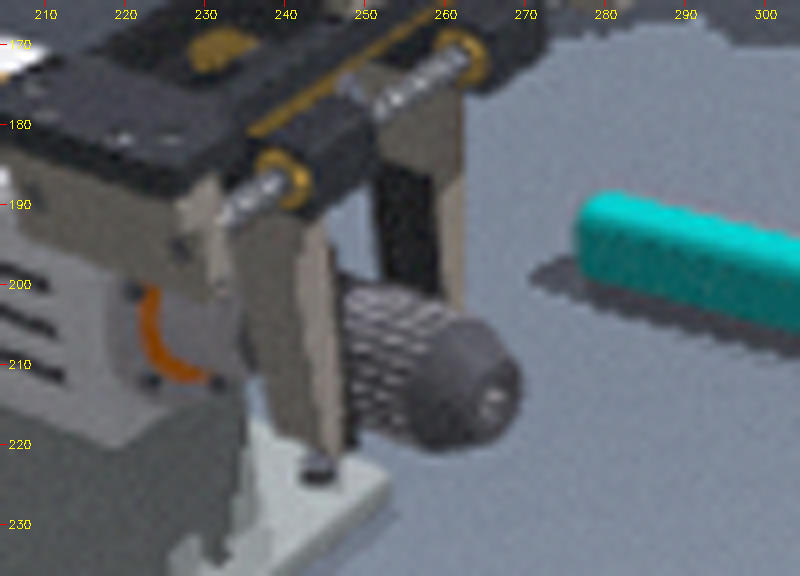

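```bash
python3 -m handwheel '[[0,-0.5,0.7,0,0,0,1],[0,-0.5,0.7,0,0,0,1]]' 45; python3 st.py
python3 -m handwheel '[[0,0,0.7,0,0,0,1],[0,0,0.7,0,0,0,1]]' 45; python3 st.py
```

```text
clock: 13.85
tool_pos: [0.5782, -0.1063, 0.1029]
orientation: [111.9, 90.0, 14.8]
force: [-1.3, 1.4, -4.4]
gripper_width: 0.037
t 13.85 along -35.6 lat 1.1 z 0.3 F along -1.2 lat -1.4 z -4.4 tq [ 0.28  0.2  -0.09] w 0.037 ax [-0.122 -0.992 -0.   ]
clock: 14.1
tool_pos: [0.5781, -0.1069, 0.1029]
orientation: [129.5, 90.0, 32.5]
force: [-1.1, 3.4, -4.9]
gripper_width: 0.0373
t 14.1 along -35.0 lat 1.1 z 0.3 F along -3.2 lat -1.5 z -4.9 tq [ 0.46  0.05 -0.08] w 0.0373 ax [-0.122 -0.993 -0.   ]
```

```bash
python3 -m handwheel '[[0,0,0.7,0,0,0,1],[0,0,0.7,0,0,0,1]]' 45; python3 st.py
python3 -m handwheel '[[0,0,0.6,0,0,0,1],[0,0,0.6,0,0,0,1]]' 45; python3 st.py
```

```text
clock: 14.35
tool_pos: [0.578, -0.1075, 0.1029]
orientation: [142.6, 90.0, 45.6]
force: [-0.2, 4.1, -4.6]
gripper_width: 0.0371
t 14.35 along -34.4 lat 1.1 z 0.3 F along -4.1 lat -0.7 z -4.6 tq [ 0.74 -0.04 -0.12] w 0.0371 ax [-0.122 -0.993 -0.   ]
clock: 14.6
tool_pos: [0.578, -0.108, 0.1029]
orientation: [142.2, 90.0, 45.2]
force: [-0.0, 4.5, -5.4]
gripper_width: 0.0371
t 14.6 along -33.9 lat 1.1 z 0.3 F along -4.5 lat -0.6 z -5.4 tq [ 0.92 -0.11 -0.04] w 0.0371 ax [-0.122 -0.993 -0.001]
```

```bash
python3 -m handwheel '[[0,0,0,0,0,0,0.9],[0,0,0,0,0,0,0.6],[0,0,0,0,0,0,0],[0,0,0,0,0,0,0],[0,0,0,0,0,0,0],[0,0,0,0,0,0,0]]' 45; python3 st.py
python3 - <<'E'
from h import *
im=viewer.camera("scene"); np.save("scene5.npy",im)
g(im,205,165,100,72,8,"pics/o7.png")
E
```

```text
clock: 15.35
tool_pos: [0.5779, -0.109, 0.1031]
orientation: [39.9, 90.0, -57.1]
force: [-0.1, 0.3, 0.1]
gripper_width: 0.0748
t 15.35 along -32.9 lat 1.1 z 0.5 F along -0.3 lat -0.1 z 0.1 tq [-0.02 -0.13 -0.01] w 0.0748 ax [-0.123 -0.992  0.001]
```

View pics/o7.png

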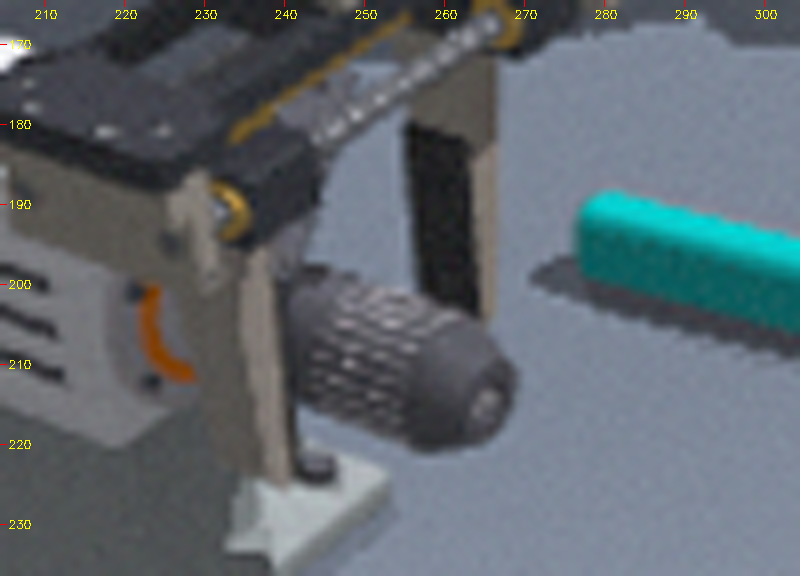

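```bash
python3 -m handwheel '[[-15,0,0,0,0,0,0],[-45,0,0,0,0,0,0],[-80,0,0,0,0,0,0],[-100,0,0,0,0,0,0],[-105,0,0,0,0,0,0]]' 45; python3 - <<'E'
from h import *
go([.4537,.1539,.15],d(84.6))
for n in("scene","top"): im=viewer.camera(n); np.save(n+"6.npy",im)
a=g(np.load("scene6.npy"),195,160,80,70,5); b=g(np.load("top6.npy"),340,190,80,70,5)
cv2.imwrite("pics/o8.png",np.hstack([a,b]))
E
```

```text
clock: 16.02
tool_pos: [0.5784, -0.1086, 0.2095]
orientation: [77.9, 89.9, -19.1]
force: [-1.1, -0.9, -1.7]
gripper_width: 0.0921
t 16.02 tcp [ 0.5784 -0.1086  0.2095] shift [  58.9 -156.  -245.3] turn [88.4 -0.1 -0.1] j [ 31.  25. -31. 100.  15.  59. -12.] F [-1.1 -0.9 -1.7] w 0.0921
```

View pics/o8.png

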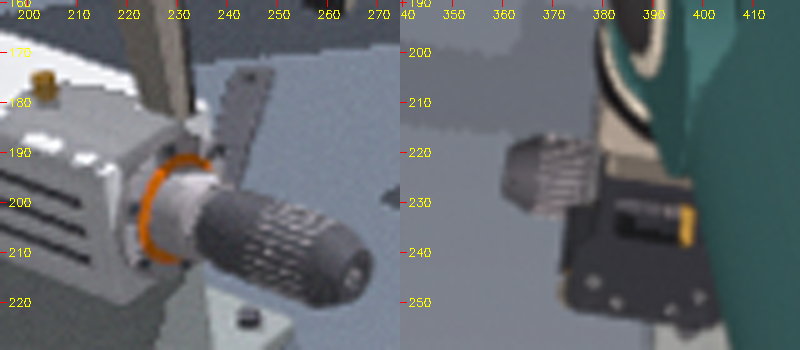

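```bash
python3 -m handwheel '[[0,-8,-12,8,0,0,0],[0,-25,-40,18,0,0,0],[0,-45,-72,28,0,0,0],[0,-67,-105,38,0,0,0],[5,-88,-138,48,0,0,0],[15,-110,-172,58,0,0,0],[28,-130,-205,68,0,0,0],[42,-145,-228,78,0,0,0],[55,-153,-241,86,0,0,0],[59,-156,-245,88.4,0,0,0]]' 45; python3 - <<'E'
from h import *
go([.4537,.1539,.044],d(84.6))
for n in("scene","top"): im=viewer.camera(n); np.save(n+"7.npy",im)
a=g(np.load("scene7.npy"),340,160,80,100,5); b=g(np.load("top7.npy"),340,190,80,100,5)
cv2.imwrite("pics/o9.png",np.hstack([a,b]))
E
```

```text
clock: 17.38
tool_pos: [0.4509, 0.1544, 0.1468]
orientation: [19.6, 89.8, -165.8]
force: [1.5, -0.0, -0.5]
gripper_width: 0.0921
t 17.38 tcp [0.4509 0.1544 0.1468] shift [ 1.028e+02  1.000e-01 -3.200e+00] turn [-0.   0.2 -0.1] j [  -5.   18.  -21.  118.    9.   46. -127.] F [ 1.5 -0.  -0.5] w 0.0921
```

View pics/o9.png

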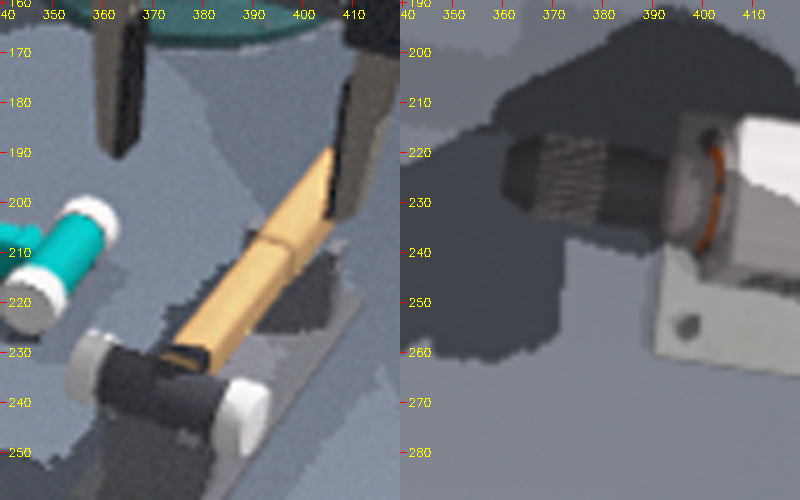

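```bash
python3 -m handwheel '[[20,0,-2,0,0,0,0],[55,0,-3,0,0,0,0],[85,0,-3,0,0,0,0],[101,0,-3,0,0,0,0],[101,0,-3,0,0,0,0]]' 55; python3 - <<'E'
from h import *
go([.4537,.1539,.044],d(84.6))
for n in("scene","top"): im=viewer.camera(n); np.save(n+"8.npy",im)
a=g(np.load("scene8.npy"),340,160,80,100,5); b=g(np.load("top8.npy"),240,230,80,100,5)
cv2.imwrite("pics/o10.png",np.hstack([a,b]))
E
```

```text
clock: 18.1
tool_pos: [0.4552, 0.153, 0.0469]
orientation: [23.7, 89.9, -161.8]
force: [0.5, -0.5, -0.0]
gripper_width: 0.0919
t 18.1 tcp [0.4552 0.153  0.0469] shift [ 2.9 -0.7  1.5] turn [-0.   0.1 -0.1] j [  -8.   28.  -18.  121.   15.   33. -132.] F [ 0.5 -0.5 -0. ] w 0.0919
```

View pics/o10.png

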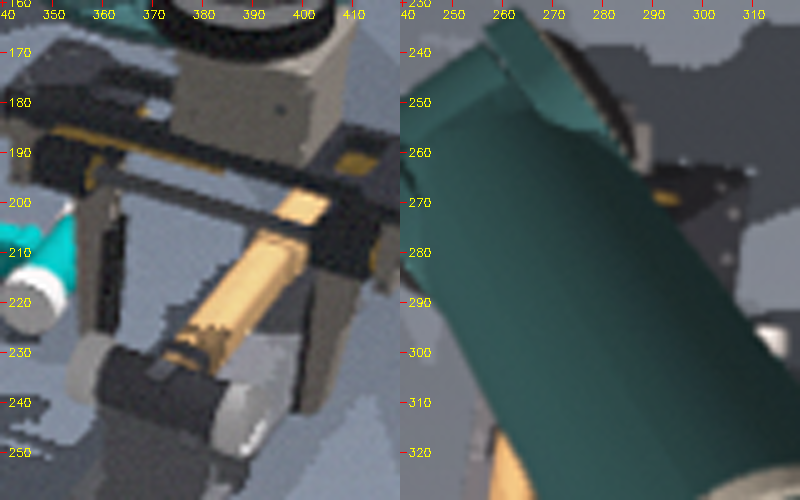

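```bash
python3 -m handwheel '[[2,0,0.5,0,0,0,0.2],[2,0,0.5,0,0,0,0.6],[2,0,0.5,0,0,0,1],[2,0,0.5,0,0,0,1],[2,0,0.5,0,0,0,1],[2,0,0.5,0,0,0,1],[2,0,0.5,0,0,0,1]]' 60; python3 - <<'E'
from h import *
go([.4537,.1539,.044],d(84.6)); p,r,o=cur(); print(np.round(r.as_matrix(),3))
E
```

```text
clock: 19.08
tool_pos: [0.4554, 0.1535, 0.0458]
orientation: [41.1, 90.0, -144.3]
force: [-1.0, 0.5, -0.3]
gripper_width: 0.0245
t 19.07 tcp [0.4554 0.1535 0.0458] shift [ 1.8 -0.2  1.7] turn [-0.  0. -0.] j [  -8.   28.  -18.  121.   15.   33. -132.] F [-1.   0.5 -0.3] w 0.0245
[[-0.    -0.095 -0.996]
 [-0.    -0.996  0.095]
 [-1.     0.     0.   ]]
```

```bash
python3 -m handwheel '[[0,0,0,0,0,0,1],[0,0,0,0,0,0,1],[0,0,0,0,0,0,1]]' 60; python3 - <<'E'
from h import *
go([.4537,.1539,.044],d(84.6)); p,r,o=cur(); print(p.tolist(),o["orientation"])
E
```

```text
clock: 19.45
tool_pos: [0.4553, 0.1535, 0.0459]
orientation: [7.1, 90.0, -178.3]
force: [-1.4, 0.3, -0.1]
gripper_width: 0.0199
t 19.45 tcp [0.4553 0.1535 0.0459] shift [ 1.9 -0.2  1.7] turn [-0.  0. -0.] j [  -8.   28.  -18.  121.   15.   33. -132.] F [-1.4  0.3 -0.1] w 0.0199
[0.4553471304524435, 0.15354158563915343, 0.045859448814993] [   7.12105727   89.99457482 -178.32572467]
```

```bash
python3 -m handwheel '[[-4,0,0,0,0,0,1],[-14,0,0,0,0,0,1],[-32,0,0,0,0,0,1],[-55,0,0,0,0,0,1],[-75,0,0,0,0,0,1],[-80,0,0,0,0,0,1]]' 60; python3 - <<'E'
from h import *
go([.5493,.0126,.101],d(-97.2))
for n in("scene","top"): im=viewer.camera(n); np.save(n+"9.npy",im)
a=g(np.load("scene9.npy"),330,140,100,120,4); b=g(np.load("top9.npy"),240,230,80,120,4)
cv2.imwrite("pics/o11.png",np.hstack([a,b]))
E
```

```text
clock: 20.2
tool_pos: [0.4561, 0.1538, 0.1273]
orientation: [-161.5, 89.8, 13.1]
force: [0.8, -0.5, -4.1]
gripper_width: 0.0195
t 20.2 tcp [0.4561 0.1538 0.1273] shift [  26.5  131.7 -106.1] turn [ 1.8 -0.1  0. ] j [  -5.   20.  -21.  119.   10.   43. -128.] F [ 0.8 -0.5 -4.1] w 0.0195
```

View pics/o11.png

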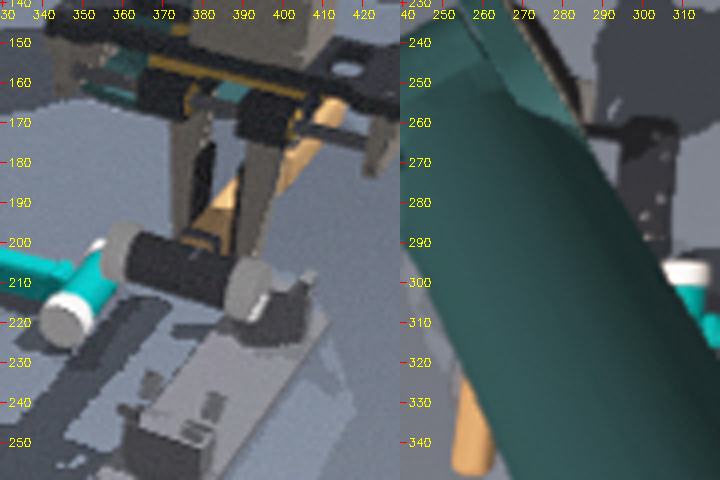

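```bash
python3 -m handwheel '[[0,10,-8,0.5,0,0,1],[0,35,-28,1,0,0,1],[0,65,-53,1.8,0,0,1],[8,95,-77,1.8,0,0,1],[18,120,-97,1.8,0,0,1],[25,130,-105,1.8,0,0,1],[25,130,-105,1.8,0,0,1]]' 60; cat > st2.py <<'E'
from h import *
p,r,o=cur(); M=r.as_matrix(); m=np.array([.5726,-.1415,.11]); a=d(-97.2); n=np.array([-a[1],a[0],0])
h=p-M[:,0]*.0091-M[:,2]*.0435
F=np.array(o["force"]); print("t",round(o["clock"],2),"head along %.1f lat %.1f z %.1f"%tuple(1000*np.array([(h-m)@a,(h-m)@n,h[2]-.11])),"F along %.1f lat %.1f z %.1f"%(F@a,F@n,F[2]),"tq",np.round(o["wrist_torque"],2),"w",round(o["gripper_width"],4),"y",np.round(M[:,1],3))
E
python3 st2.py; python3 - <<'E'
from h import *
for n in("scene","top"): im=viewer.camera(n); np.save(n+"10.npy",im)
a=g(np.load("scene10.npy"),195,150,130,110,3); b=g(np.load("top10.npy"),290,170,130,110,3)
cv2.imwrite("pics/o12.png",np.hstack([a,b]))
E
```

```text
clock: 21.18
tool_pos: [0.5468, 0.0135, 0.0996]
orientation: [6.5, 89.8, 179.2]
force: [-0.2, 1.1, -3.1]
gripper_width: 0.0192
t 21.18 head along -150.5 lat -1.5 z -1.4 F along -1.0 lat -0.4 z -3.1 tq [0.05 0.12 0.03] w 0.0192 y [-0.127 -0.992  0.   ]
```

View pics/o12.png

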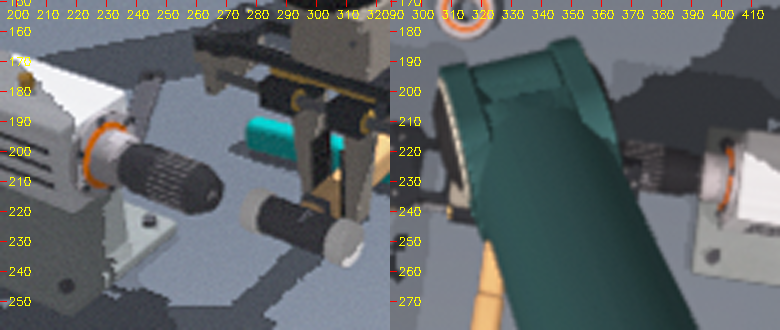

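```bash
python3 - <<'E'
from h import *
p,r,o=cur(); M=r.as_matrix(); m=np.array([.5726,-.1415,.11]); a=d(-97.2); n=np.array([-a[1],a[0],0])
h=p-M[:,0]*.0091-M[:,2]*.0435; y=M[:,1]
C=(255,255,0)
cu=[(circ(h+y*s,y,.016),C) for s in(-.042,.042)]+[(np.array([h-y*.042,h+y*.042]),C)]
c=m+a*(-.0019)+n*.0011
over(np.load("scene10.npy"),"scene",205,165,120,85,6.6,spindle_curves(m,-97)[:3]+chuck_curves(c,a)+cu,"pics/o13.png")
E
```

```text
(no output)
```

View pics/o13.png

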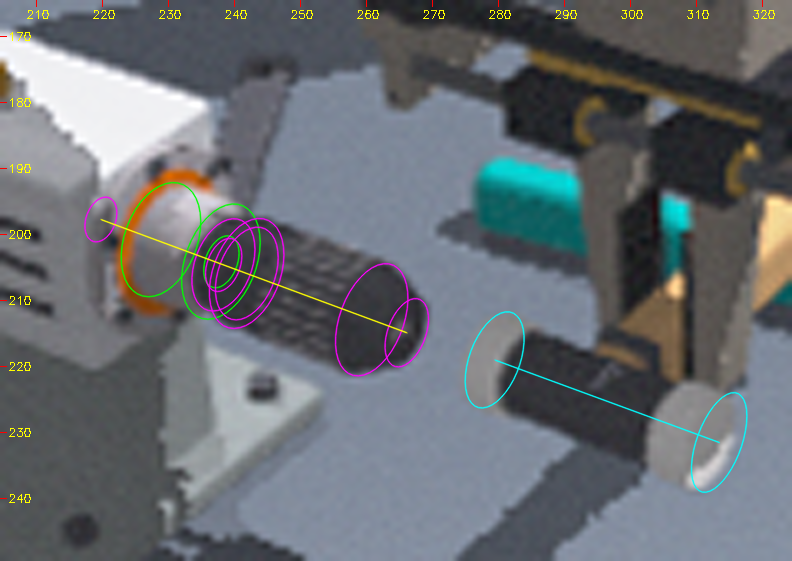

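```bash
python3 -m handwheel '[[-1,5,-1.5,0,0,0,1],[-1.5,12,-2.6,0,0,0,1],[-1.5,19,-2.6,0,0,0,1],[-1.5,23,-2.6,0,0,0,1],[-1.5,24,-2.6,0,0,0,1],[-1.5,24,-2.6,0,0,0,1]]' 60; python3 st2.py
python3 -m handwheel '[[0,2,0,0,0,0,1],[0,4,0,0,0,0,1],[0,4,0,0,0,0,1]]' 60;python3 st2.py
```

```text
clock: 22.02
tool_pos: [0.5471, -0.0099, 0.1023]
orientation: [-44.6, 90.0, 128.2]
force: [0.2, 0.2, -3.2]
gripper_width: 0.0194
t 22.02 head along -127.3 lat 1.7 z 1.4 F along -0.2 lat 0.2 z -3.2 tq [ 0.01  0.05 -0.01] w 0.0194 y [-0.126 -0.992 -0.   ]
clock: 22.4
tool_pos: [0.5466, -0.0142, 0.1024]
orientation: [76.9, 90.0, -110.4]
force: [1.0, 0.2, -3.4]
gripper_width: 0.0196
t 22.4 head along -123.0 lat 1.8 z 1.5 F along -0.3 lat 1.0 z -3.4 tq [ 0.08  0.07 -0.04] w 0.0196 y [-0.126 -0.992  0.   ]
```

```bash
python3 -m handwheel '[[0.5,2,0,0,0,0,1],[1,3,0,0,0,0,1],[1,3,0,0,0,0,1]]' 60;python3 st2.py
python3 -m handwheel '[[0,1,0,0,0,0,1],[0,2,0,0,0,0,1],[0,2,0,0,0,0,1]]' 60;python3 st2.py
```

```text
clock: 22.78
tool_pos: [0.5462, -0.0171, 0.1013]
orientation: [24.3, 90.0, -163.0]
force: [-0.8, 0.4, -3.0]
gripper_width: 0.0195
t 22.77 head along -120.1 lat 1.7 z 0.4 F along -0.3 lat -0.9 z -3.0 tq [ 0.08  0.07 -0.02] w 0.0195 y [-0.126 -0.992  0.   ]
clock: 23.15
tool_pos: [0.5461, -0.018, 0.1014]
orientation: [-97.3, 89.9, 75.5]
force: [-0.3, 3.4, -3.2]
gripper_width: 0.0194
t 23.15 head along -119.3 lat 1.7 z 0.5 F along -3.4 lat -0.7 z -3.2 tq [0.8  0.06 0.13] w 0.0194 y [-0.125 -0.992 -0.001]
```

```bash
python3 -m handwheel '[[0,-6,0,0,0,0,1],[0,-6,0,0,0,0,1],[0,0,0,0,0,0,1],[0,4,0,0,0,0,1],[0,4,0,0,0,0,1]]' 60;python3 st2.py
python3 -m handwheel '[[0,-8,0,0,0,0,1],[0,-8,0,0,0,0,1],[0,-1,0,0,0,0,1],[0,3,0,0,0,0,1],[0,3,0,0,0,0,1]]' 60;python3 st2.py
```

```text
clock: 23.78
tool_pos: [0.5458, -0.0199, 0.1016]
orientation: [-100.6, 89.8, 72.4]
force: [-0.6, 8.3, -2.9]
gripper_width: 0.0197
t 23.77 head along -117.3 lat 1.7 z 0.8 F along -8.1 lat -1.6 z -2.9 tq [1.81 0.03 0.28] w 0.0197 y [-0.123 -0.992 -0.004]
clock: 24.4
tool_pos: [0.5455, -0.021, 0.1017]
orientation: [-96.1, 89.7, 76.9]
force: [0.1, 13.1, -2.9]
gripper_width: 0.0194
t 24.4 head along -116.2 lat 1.5 z 0.8 F along -13.0 lat -1.5 z -2.9 tq [2.83 0.   0.43] w 0.0194 y [-0.122 -0.993 -0.006]
```

```bash
python3 -m handwheel '[[0,-10,0,0,0,0,1],[0,-10,0,0,0,0,1],[0,-2,0,0,0,0,1],[0,2,0,0,0,0,1],[0,2,0,0,0,0,1],[0,-10,0,0,0,0,1],[0,-10,0,0,0,0,1]]' 60;python3 st2.py
python3 - <<'E'
from h import *
im=viewer.camera("scene"); g(im,205,165,100,72,8,"pics/o14.png")
im=viewer.camera("top"); g(im,340,190,100,75,8,"pics/o15.png")
E
```

```text
clock: 25.28
tool_pos: [0.5463, -0.0165, 0.1013]
orientation: [82.8, 90.0, -104.5]
force: [0.0, -0.4, -3.5]
gripper_width: 0.0198
t 25.27 head along -120.7 lat 1.8 z 0.4 F along 0.4 lat 0.1 z -3.5 tq [-0.03  0.05  0.03] w 0.0198 y [-0.126 -0.992  0.001]
```

View pics/o14.png

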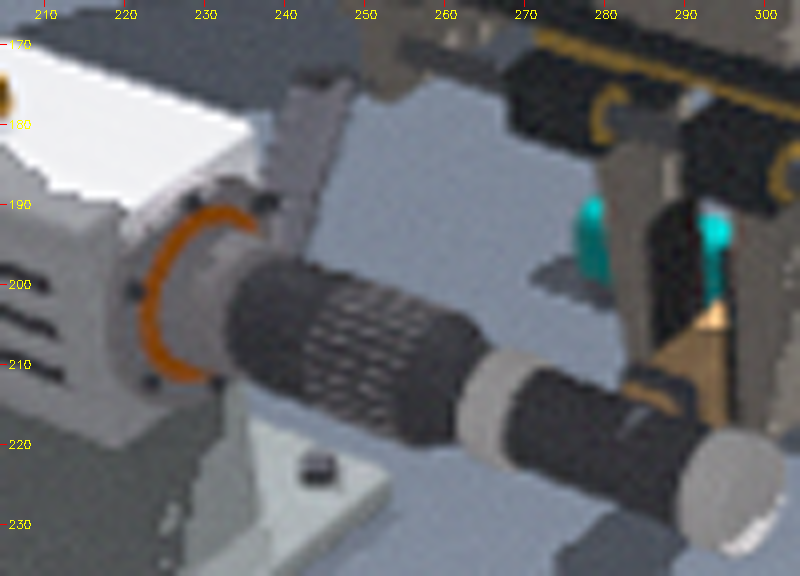

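View pics/o15.png

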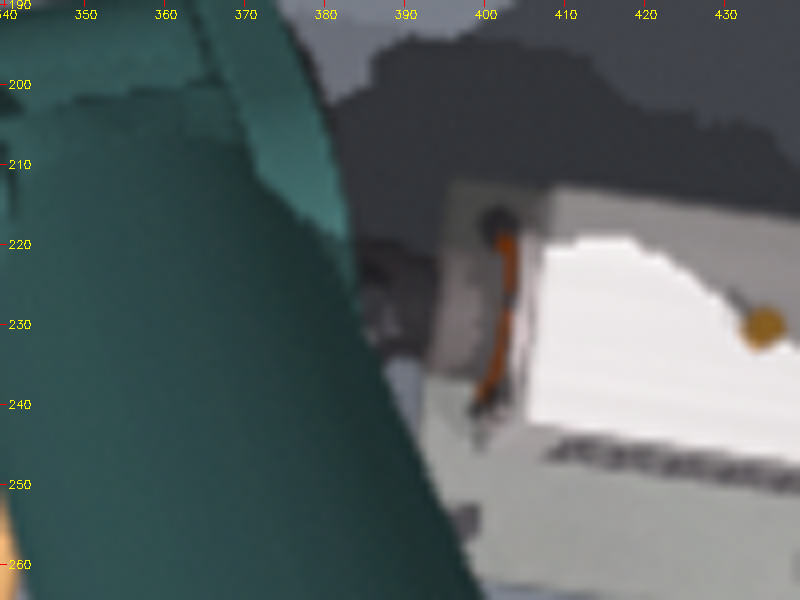

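```bash
python3 -m handwheel '[[0,6,0,0,0,0,1],[0,10,0,0,0,0,1],[0,13,0,0,0,0,1],[0,13,0,0,0,0,1]]' 60;python3 st2.py
python3 -m handwheel '[[0,-12,0,0,0,0,1],[0,-12,0,0,0,0,1],[0,-4,0,0,0,0,1],[0,1.5,0,0,0,0,1],[0,1.5,0,0,0,0,1]]' 60;python3 st2.py
```

```text
clock: 25.88
tool_pos: [0.5451, -0.0212, 0.1017]
orientation: [-93.9, 89.5, 79.3]
force: [-0.2, 18.8, -2.5]
gripper_width: 0.0193
t 25.88 head along -116.0 lat 1.2 z 0.8 F along -18.6 lat -2.5 z -2.5 tq [4.03 0.06 0.61] w 0.0193 y [-0.119 -0.993 -0.009]
clock: 26.5
tool_pos: [0.545, -0.0214, 0.1018]
orientation: [-93.9, 89.4, 79.3]
force: [0.2, 23.0, -3.1]
gripper_width: 0.0195
t 26.5 head along -115.9 lat 1.1 z 0.9 F along -22.9 lat -2.7 z -3.1 tq [4.98 0.05 0.76] w 0.0195 y [-0.119 -0.993 -0.01 ]
```

```bash
python3 -m handwheel '[[0,-10,0,0,0,0,1],[0,-25,0,0,0,0,1],[-10,-50,10,0,0,0,1],[-20,-80,40,0,0,0,1],[-25,-110,70,0,0,0,1],[-25,-130,90,0,0,0,1],[-25,-140,95,0,0,0,1]]' 60;python3 - <<'E'
from h import *
go([.4553,.1535,.10],d(84.56))
for n in("scene","top"): im=viewer.camera(n); np.save(n+"11.npy",im)
a=g(np.load("scene5.npy"),205,165,66,75,6); 
a0=g(np.load("top7.npy"),350,200,66,50,6);a1=g(np.load("top11.npy"),350,200,66,50,6)
b0=g(np.load("scene7.npy"),210,180,66,50,6);b1=g(np.load("scene11.npy"),210,180,66,50,6)
cv2.imwrite("pics/o16.png",np.vstack([np.hstack([a0,a1]),np.hstack([b0,b1])]))
E
```

```text
clock: 27.38
tool_pos: [0.4673, 0.1209, 0.1265]
orientation: [97.2, 90.0, -90.0]
force: [-0.3, 0.3, -3.6]
gripper_width: 0.0195
t 27.38 tcp [0.4673 0.1209 0.1265] shift [ 26.5 -30.9  16. ] turn [-1.8 -0.  -0. ] j [  -2.   20.  -20.  118.   10.   43. -125.] F [-0.3  0.3 -3.6] w 0.0195
```

View pics/o16.png

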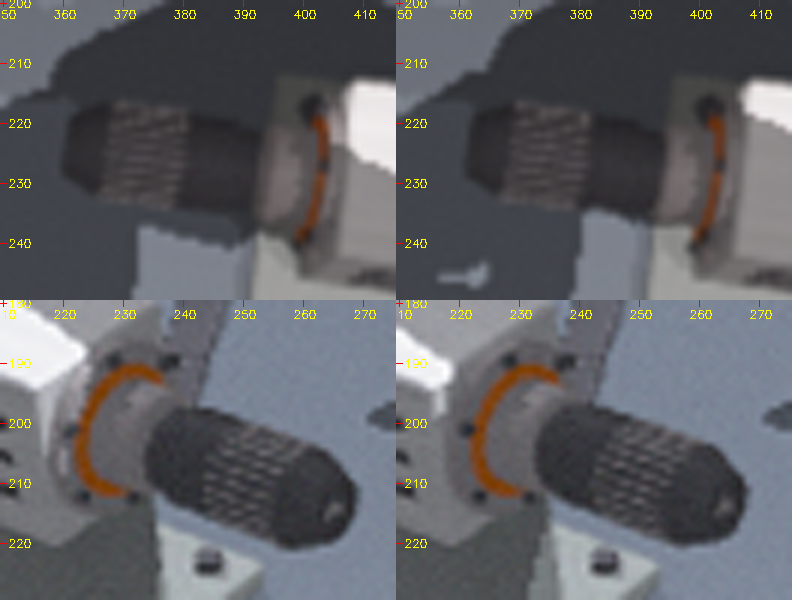

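```bash
python3 -m handwheel '[[0,-5,3,-0.5,0,0,1],[0,-15,8,-1.2,0,0,1],[0,-26,13,-1.8,0,0,1],[0,-31,16,-1.8,0,0,1],[0,-31,16,-1.8,0,0,1]]' 60; python3 - <<'E'
from h import *
go([.4553,.1535,.0459],d(84.56))
def mal(ov=None):
    p,r,o=cur(); M=r.as_matrix(); h=p-M[:,0]*.0091-M[:,2]*.0435; y=M[:,1]; C=(255,255,0); x=-M[:,2]
    return [(circ(h+y*s,y,.016),C) for s in(-.042,.042)]+[(np.array([h-y*.042,h+y*.042]),C)]+[(np.array([h+x*s+y*.01*q+[0,0,.012] for s in(-.016,-.115)]),C) for q in(-1,1)]+[(np.array([h-x*.115+y*.0115*q+[0,0,.014],h-x*.215+y*.0115*q+[0,0,.014]]),C) for q in(-1,1)]
for n in("scene","top"): im=viewer.camera(n); np.save(n+"12.npy",im)
over(np.load("scene12.npy"),"scene",330,140,90,90,6,mal(),"pics/o17.png"); over(np.load("top12.npy"),"top",230,230,90,120,5,mal(),"pics/o18.png")
over(np.load("scene9.npy"),"scene",330,140,90,90,6,mal(),"pics/o19.png")
a=cv2.imread("pics/o17.png"); b=cv2.imread("pics/o19.png"); cv2.imwrite("pics/o20.png",cv2.resize(np.hstack([a,b]),(800,400)))
E
```

```text
clock: 28.1
tool_pos: [0.4557, 0.1539, 0.1263]
orientation: [11.9, 90.0, -173.5]
force: [0.3, 0.4, -3.4]
gripper_width: 0.0189
t 28.1 tcp [0.4557 0.1539 0.1263] shift [80.4  0.4  0.4] turn [ 0.1  0.  -0. ] j [  -5.   20.  -21.  119.   10.   43. -128.] F [ 0.3  0.4 -3.4] w 0.0189
```

View pics/o20.png

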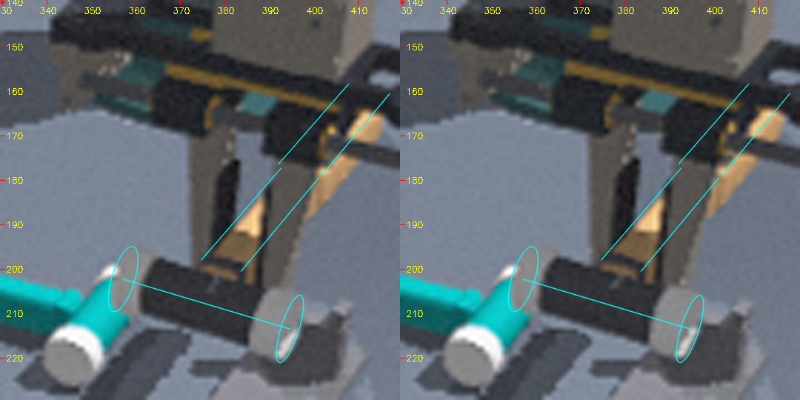

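View pics/o18.png

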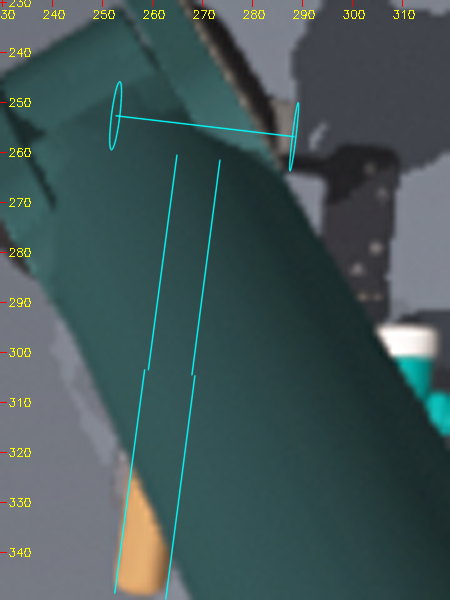

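```bash
python3 -m handwheel '[[12,0.3,0.3,0,0,0,1],[32,0.4,0.4,0,0,0,1],[52,0.4,0.4,0,0,0,1],[66,0.4,0.4,0,0,0,1],[72,0.4,0.4,0,0,0,1],[75,0.4,0.4,0,0,0,1],[75,0.4,0.4,0,0,0,1]]' 60; python3 - <<'E'
from h import *
go([.4553,.1535,.0459],d(84.56))
E
```

```text
clock: 29.08
tool_pos: [0.4558, 0.153, 0.0516]
orientation: [-163.9, 90.0, 10.7]
force: [-0.6, 1.0, -2.9]
gripper_width: 0.0194
t 29.07 tcp [0.4558 0.153  0.0516] shift [ 5.7 -0.4  0.5] turn [ 0. -0.  0.] j [  -7.   28.  -18.  121.   15.   34. -132.] F [-0.6  1.  -2.9] w 0.0194
```

```bash
python3 -m handwheel '[[2,-0.4,0.4,0,0,0,1],[4,-0.4,0.4,0,0,0,1],[5.5,-0.4,0.4,0,0,0,1],[5.5,-0.4,0.4,0,0,0,1]]' 60; python3 - <<'E'
from h import *
go([.4553,.1535,.0459],d(84.56))
im=viewer.camera("scene"); a=g(im,340,160,80,100,5); b=g(np.load("scene8.npy"),340,160,80,100,5)
cv2.imwrite("pics/o21.png",np.hstack([a,b]))
E
```

```text
clock: 29.58
tool_pos: [0.4553, 0.1534, 0.046]
orientation: [-168.0, 90.0, 6.5]
force: [-0.6, -0.9, -2.0]
gripper_width: 0.0197
t 29.57 tcp [0.4553 0.1534 0.046 ] shift [ 0.1 -0.1  0.1] turn [-0. -0.  0.] j [  -8.   28.  -18.  121.   15.   33. -132.] F [-0.6 -0.9 -2. ] w 0.0197
```

View pics/o21.png

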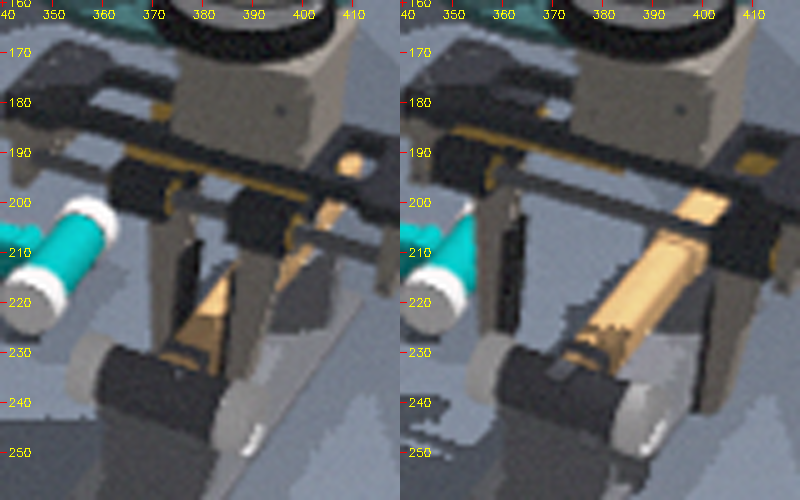

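```bash
python3 -m handwheel '[[0.5,0,0,0,0,0,1],[0.5,0,0,0,0,0,0.9],[0.5,0,0,0,0,0,0.6],[0.5,0,0,0,0,0,0.3],[0.5,0,0,0,0,0,0],[0.5,0,0,0,0,0,0],[0.5,0,0,0,0,0,0],[0.5,0,0,0,0,0,0]]' 30; python3 st2.py
python3 -m handwheel '[[-8,0,0,0,0,0,0],[-30,0,0,0,0,0,0],[-70,0,0,0,0,0,0],[-110,0,0,0,0,0,0],[-150,0,0,0,0,0,0],[-160,0,0,0,0,0,0]]' 30
python3 - <<'E'
from h import *
go([.3,-.45,.25])
E
```

```text
clock: 30.62
tool_pos: [0.4552, 0.1534, 0.0453]
orientation: [32.1, 90.0, -153.4]
force: [-0.6, -1.3, 0.0]
gripper_width: 0.0777
t 30.62 head along -279.2 lat -110.0 z -55.6 F along 1.4 lat -0.4 z 0.0 tq [0.03 0.02 0.05] w 0.0777 y [-0.095 -0.996  0.   ]
clock: 31.38
tool_pos: [0.4565, 0.1539, 0.2083]
orientation: [-161.7, 89.7, 12.9]
force: [0.0, 0.2, -0.6]
gripper_width: 0.0919
t 31.38 tcp [0.4565 0.1539 0.2083] shift [-43.3 616.   98.4] turn None j [  -2.   13.  -23.  115.    7.   53. -124.] F [ 0.   0.2 -0.6] w 0.0919
```

```bash
python3 -m handwheel '[[-10,20,15,0,0,0,0],[-25,65,35,0,0,0,0],[-42,120,53,0,0,0,0],[-42,175,53,0,0,0,0],[-42,230,53,0,0,0,0],[-42,285,53,0,0,0,0],[-42,340,53,0,0,0,0],[-42,395,53,0,0,0,0],[-42,440,53,0,0,0,0],[-42,461,53,0,0,0,0]]' 30
python3 - <<'E'
from h import *
for n in("scene","top"): im=viewer.camera(n); np.save(n+"13.npy",im)
cv2.imwrite("pics/f1.png",np.load("scene13.npy")[:,:,::-1]);cv2.imwrite("pics/f2.png",np.load("top13.npy")[:,:,::-1])
a0=g(np.load("top13.npy"),345,205,66,50,6);b1=g(np.load("scene13.npy"),200,180,66,50,6)
c0=g(np.load("top13.npy"),245,240,66,110,3); 
cv2.imwrite("pics/f3.png",np.hstack([a0,b1]))
E
```

```text
clock: 32.62
tool_pos: [0.3574, -0.3027, 0.2464]
orientation: [-6.8, 89.9, 167.6]
force: [0.0, 0.5, -0.2]
gripper_width: 0.0917
```

View pics/f1.png

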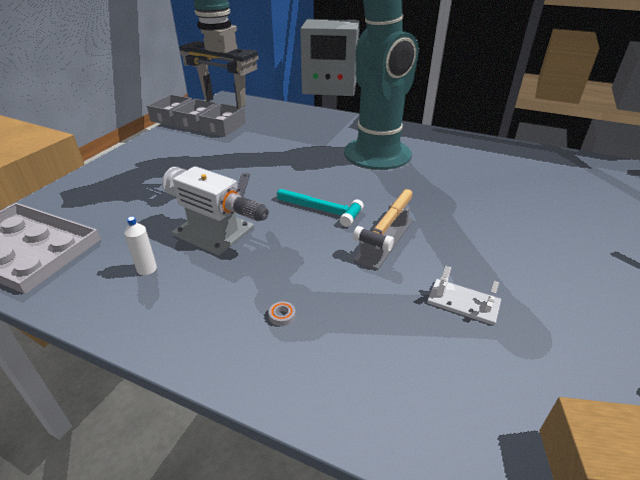

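View pics/f2.png

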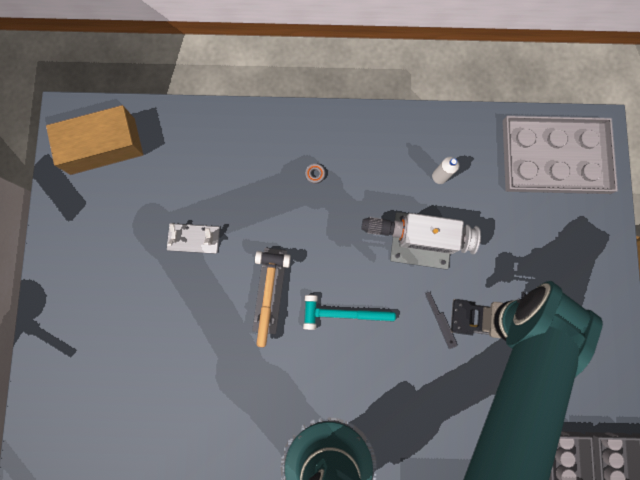

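View pics/f3.png

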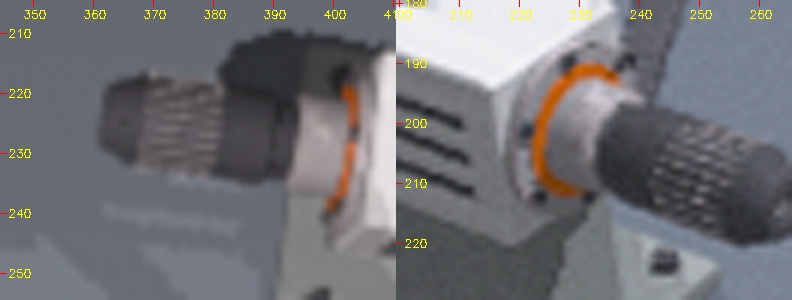

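```bash
python3 - <<'E'
from h import *
D=np.load("m0.npz")
for n,b in(("top",(240,240,60,115)),("scene",(345,185,75,70))):
    u,v,w,h=b; A=D[n][v:v+h,u:u+w].astype(np.float32).mean(2); B=np.load(n+"13.npy")[v:v+h,u:u+w].astype(np.float32).mean(2)
    print(n,cv2.phaseCorrelate(A,B,cv2.createHanningWindow((w,h),cv2.CV_32F)))
    m=(D[n][v:v+h,u:u+w,0].astype(int)-D[n][v:v+h,u:u+w,2]>40); k=(np.load(n+"13.npy")[v:v+h,u:u+w,0].astype(int)-np.load(n+"13.npy")[v:v+h,u:u+w,2]>40)
    print("handle centroid",[np.round(np.argwhere(q).mean(0),2) for q in(m,k)],m.sum(),k.sum())
a=np.load("top7.npy")[205:250,345:395].astype(np.float32).mean(2)
for f in("top11","top13"):
    b=np.load(f+".npy")[205:250,345:395].astype(np.float32).mean(2); print(f,cv2.phaseCorrelate(a,b,cv2.createHanningWindow((50,45),cv2.CV_32F)))
g1=g(np.load("top13.npy"),245,240,55,110,5.4,"pics/f4.png")
E
```

```text
top ((0.20048558739241074, 0.0774473357041714), 0.9216286435392168)
handle centroid [array([67.76, 25.01]), array([67.67, 25.54])] 712 735
scene ((0.20586694027112173, -0.06435032041002131), 0.9460934208057545)
handle centroid [array([26.08, 49.26]), array([25.72, 48.96])] 541 543
top11 ((1.1025061407482468, 0.3217227795768096), 0.6155008816189236)
top13 ((1.6345478737504706, 0.41231660511914825), 0.5549371736314561)
```

```bash
python3 -c "
from rig import ctrl; print(ctrl.finish_job())"
```

```text
the job is handed in; nothing more can be done
None
```

I fitted the chuck, tapped it home and put the mallet back on its rest. I handed the job in at about 32.7 s of the 64 s allowed.

- **Insertion by hand:** I pushed the shank in until it gripped at about 4.5 N, with the collar an estimated 4–5 mm off the nose. When I let go, the chuck stayed in place.
- **Tapping:** I used short, gentle mallet strokes on the front. The chuck advanced about 4 mm by about 13 N. Between 13 and 23 N it moved only another 0.3 mm, which I read as the collar against the nose.
- **Collar check:** The last pictures show the collar against the nose with no visible gap. One pixel is about 2.4 mm, so the force readings are the stronger evidence. Shift measured in the pictures was 2.7–4 mm, roughly in line with the tool travel.
- **Mismatch:** My camera estimate of the mouth was about 3 mm off along the bore, judging by where the shank began to grip. I relied on the force there instead.
- **Mallet and bench:** The mallet lies on its rest within about 1 mm of where it started. The other things on the bench look unmoved in the pictures. The arm stands clear and touches nothing.

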